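# Blow out the bit caddy and hang it up

### The job

Slide the draught gate of the downdraft box fully open and leave it open, then stand the steel caddy upright in the middle of the box's grille and let go of it. Push the air duster's nozzle cap right down and let it spring back up with the caddy still standing there, then hang the caddy by its arched handle across both prongs of the hook stand and leave it hanging still. Keep the caddy upright, never drop it, and leave the sanding block and the wood offcut where they are.

Things in the scene. Friction and masses are not known exactly. Their poses are not given: they have to be found in the camera images.
- caddy: Loose open sheet-steel caddy, 90 mm along x, 160 along y, 60 high; 0.3 to 0.65 kg. A fixed arched handle of dark round bar, 12 mm thick, stands over its middle in its y-z plane: legs at y = +-74 mm, level top part along y from -58 to +58 mm with centre line 135 mm above the underside (69 mm clear above the rim). Symmetric under a half turn. Origin: centre of underside; z up.
- caddy_grip (a point): Middle of the caddy's handle bar, on its centre line, 135 mm above the caddy's underside; the bar runs along the caddy's y.
- hook: Fixed stand: base plate 10 mm high, grey post 50 mm wide and 210 tall with front face at x = 0, two steel prongs 10 mm thick at y = +-36 mm pointing to its -x (roughly to the robot), centre lines 200 mm high, level out to x = -125 mm, then bent up to x = -140 mm, tops 230 mm high. Origin: on the bench below the post's front face. Hung caddy: bar (its y) along the stand's y, bar centre 211 mm high.
- hook_seat (a point): Point midway between the two prongs, 85 mm in front of the post, at the height of the prongs' upper side (205 mm above the bench): where the handle bar should rest.
- draft: Fixed grey downdraft box, 220 mm along its x, 250 mm along its y, 60 mm high, with a dark slotted grille in its flat top and the draught gate's track along its near (-x) edge. Origin: centre of the underside, z up.
- draft_grille (a point): Middle of the slotted grille (136 by 226 mm, flush with the box's top), 60 mm above the bench, 32 mm towards +x from the box's centre. The caddy's underside rests here.
- gate_top (a point): Centre of the top of the black gate grip, an upright block 28 mm along the box's x, 20 mm along its y and 40 mm tall, 114 mm above the bench. It slides along the box's y in a track 40 mm wide and 14 mm high that lies on the box 82 mm to the -x side of its centre.
- gate (a joint): Draught gate position in m: 0 closed, 0.08 fully open (end stop). Grows as the grip moves to the box's +y (the robot's left). Slides with about 1.5 N friction and stays where it is left.
- can: Fixed aluminium air duster canister, 66 mm thick, 203 mm tall with its white nozzle cap, clamped upright on an 85 mm square foot behind the box's far side; its nozzle points to the canister's -x, at the grille. Origin: on the bench on the canister's axis.
- cap_top (a point): Centre of the top of the white nozzle cap (34 mm diameter) on top of the canister, 203 mm above the bench when up.
- cap (a joint): How far the nozzle cap is pressed down, in m: 0 up, 0.006 right down (end stop). Sprung: moves from about 1.7 N, right down at about 5 N, springs back up when let go.
- block: Bystander: cork sanding block 70 x 120 x 40 mm, lying beyond the work. Origin: centre of the underside.
- offcut: Bystander: two glued dark wood offcuts, 50 x 170 mm, 45 mm high, lying beyond the work. Origin: centre of the underside.
There are look-alikes about, which are no part of the job. Leave any blue or red look-alike of the caddy alone.

How it is judged:
By the outcome, as a careful person would: the job done as asked, in the order asked, and still so for the second after the job is handed in, with the robot touching nothing.
It also fails if it takes over 72 s, if anything falls off the work surface, if the arm or the gripper's body presses on something with over 40 N, if the wrist force passes 120 N, or if a joint passes its speed limit or range.

### The arm

A 6-joint arm with a two-finger parallel gripper is mounted at the origin on the work surface. World frame = base frame: x ahead of the robot, y to its left, z up, the work surface at z = 0. Lengths are in m, angles in rad, forces in N, time in s.
With the tool pointing down it reaches from about 0.35 to 0.925 m from the base axis. Payload 6.4 kg.
Tool frame: the origin (TCP) lies on the centre line of the jaws, within the pads' length; the fingertips stand 17 mm ahead of it and the grasp point (between the pads) lies 2 mm behind it; z points along the fingers, y is the line along which they close (so a half turn about z gives the same grasp; the last joint's range is limited). The gripper opens to 85 mm and grips with 20 to 120 N. Pads are 22 mm wide; open, the fingers measure 114 mm over their backs; the gripper's body (76 mm by 85 mm) begins 54 mm behind the grasp point. The pads swing forward as they close: fully open they stand 13 mm farther back than shut.
Start: joints at [0.963, 0.245, 1.558, -0, 1.339, -0.174], TCP at [0.273, 0.59, 0.209] pointing down, gripper open.
Joint ranges: [-3.13, 3.13], [-1.02, 2.26], [0.13, 2.54], [-0.95, 4.09], [0.21, 2.88], [-2.74, 2.74]. Speed limits (rad/s): [2.57, 2.57, 3.14, 3.14, 3.14, 3.14].

### API

Orientations are given as a rotation vector (axis times angle).
In Python, from plant import manip gives the robot as it stands. The module is installed in compiled form; this text tells all that it offers.
- The arm moves only by the tool servo_tool, never from a script. Its argument "increments" is a list of rows, each an object of numbers: "wx", "wy", "wz": the turn, a rotation vector about the tool's x, y, z each as a share of 1.5 rad, from -1 to 1; "dx", "dy", "dz": the shift along the tool's x, y, z each as a share of 0.15 m, from -1 to 1; "hand": the opening, from -1 (shut) to 1 (fully open). In form: [{"wx": .., "wy": .., "wz": .., "dx": .., "dy": .., "dz": .., "hand": ..}, ...]. A call has 1 to 5 rows; each row is the pose to reach, as a shift and turn from the pose commanded when the call began, along the tool's axes at that moment; what a row does not reach only later rows make up. A row lasts 1/8 s, in which the tool goes at most 62.5 mm and 10.7 degrees, less where a joint would pass 70% of its speed; a pose out of reach is approached as far as the arm can. A call with a number of a shift or a turn outside -1 to 1 is refused whole. A call with a gripper value outside its range is refused whole. The fingers move at their own pace and stop on an object; "squeeze" is the grip in N (left out, the last holds). Time passes only in rows, so rows that repeat a pose let the fingers close. It gives the time, the measured TCP pose, the force, the opening and the grip force at its end, in the units of the state.
- manip.get_state(): the state, without advancing time (a new reading comes with each control period).
- manip.read_camera(name): name is "side" or "top" or "wrist"; returns the picture (400x640x3 uint8, red, green, blue); there is no depth.
- manip.camera_model(name): a dict with "intrinsics" (3x3 intrinsics, pixels), "dist" ([k1, k2, p1, p2, k3] as OpenCV has them; the pictures are not rectified), "world_to_cam" (4x4, takes a point from world to camera coordinates). Camera axes: x right, y down, z forward; pixel columns grow to the right and rows downward; lengths in m; the calibration is good to about 2 mm. A picture is of the moment at which its call begins: read the wrist's pose just before it. camera_model takes no time and is no camera call; for the wrist camera it gives the pose at the moment of the call.
- manip.finish_job(): hands the job in; it is judged then, once.
The state is a dict: "time_s": time; "joint_pos": joint angles; "joint_vel": joint speeds; "tau": joint torques, N m; "eef_pos": TCP position; "orientation": TCP orientation; "ft_force": force on the tool from outside, world axes, zero at the start; "moment": the same for the moment, N m; "grip_width": opening from 0.0 (shut) to 1.0 (fully open); "grip_force": force on a finger pad.
Only numpy, scipy, OpenCV 4.12 (cv2) and the standard library are available. Lean on these libraries where they do the work, as an engineer would, in place of code of your own. Each camera call takes 0.05 s, during which the arm holds its last target. There are 200 camera calls.

## Working session

There is one attempt and no reset: what is moved stays moved. The work goes in short steps, Python scripts to look and compute and a tool call to move; the robot and the scene stay as the last step left them, time stands still between calls to the robot, and variables do not carry over. Pictures are saved under pics/ and viewed, at most 10 in all, crops included, and the job is handed in when it is done.

Besides the shell and the picture viewer there is one more tool, called after "Request:" by a JSON object that holds its "api" and its "payload". servo_tool: Moves the arm, as the interface text tells. Its arguments: {"type":"object","properties":{"increments":{"type":"array"},"squeeze":{"type":"number"}},"required":["increments"]}

```bash
mkdir -p pics
cat > h.py <<'E'
import numpy as np, cv2
from plant import manip
def snap(n,f):
    m=manip.camera_model(n); im=manip.read_camera(n); cv2.imwrite(f'pics/{f}.png',im[:,:,::-1]); np.savez(f'pics/{f}.npz',K=m['intrinsics'],d=m['dist'],T=m['world_to_cam']); return im
def load(f):
    z=np.load(f'pics/{f}.npz'); return z['K'],z['d'],z['T']
def ray(f,uv):
    K,d,T=load(f); p=cv2.undistortPoints(np.array([[uv]],float),K,d)[0,0]
    R=T[:3,:3]; return -R.T@T[:3,3], R.T@np.array([p[0],p[1],1])
def plane(f,uv,z):
    o,v=ray(f,uv); return o+v*(z-o[2])/v[2]
def proj(f,P):
    K,d,T=load(f); return cv2.projectPoints(np.array(P,float).reshape(-1,1,3),cv2.Rodrigues(T[:3,:3])[0],T[:3,3],K,d)[0].reshape(-1,2)
def tri(obs):
    A=np.zeros((3,3));b=np.zeros(3)
    for f,uv in obs:
        o,v=ray(f,uv);v/=np.linalg.norm(v);M=np.eye(3)-np.outer(v,v);A+=M;b+=M@o
    return np.linalg.solve(A,b)
E
python3 - <<'E'
from h import *
for n in ['side','top','wrist']: snap(n,n+'0')
for n in ['side','top']: 
    o,v=ray(n+'0',(320,200)); print(n,o.round(3),v.round(3))
s=manip.get_state(); print(s['eef_pos'],s['orientation'],s['time_s'],s['grip_width'])
E
```

```text
side [ 0.353 -0.962  0.741] [ 0.216  0.794 -0.568]
top [ 0.444 -0.103  1.409] [ 0.083 -0.001 -0.997]
[0.27291549 0.58941843 0.20863401] [-6.75889204e-01 -3.06743222e+00  2.20242870e-03] 0.15 1.0023642173085827
```

View pics/top0.png

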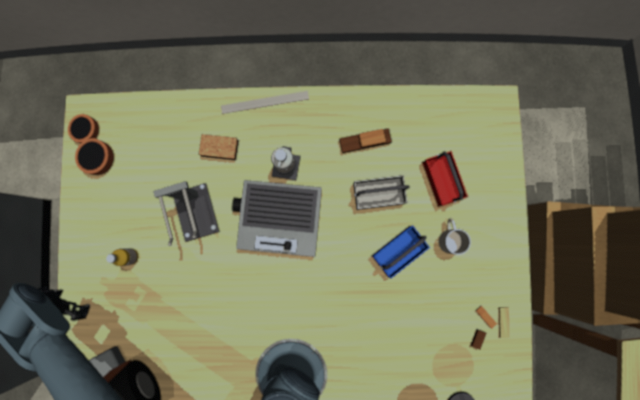

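View pics/side0.png

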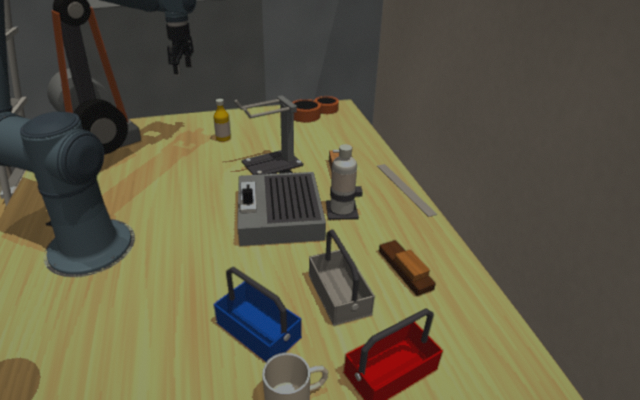

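The top view (up = +x, left = +y) shows the box at about (279,219), with the gate grip at (288,246). The can cap is at (282,157), the grey caddy at (380,193) with its handle along the image horizontal, and the hook stand at (187,212). I'll zoom in for precise pixels.

Run:
```python
import cv2
im=cv2.imread('pics/top0.png')[130:275,145:415]; cv2.imwrite('pics/c1.png',cv2.resize(im,(797,428),interpolation=cv2.INTER_CUBIC))
im=cv2.imread('pics/side0.png')[85:330,225:395]; im=cv2.resize(im,None,fx=2.4,fy=2.4,interpolation=cv2.INTER_CUBIC);cv2.imwrite('pics/c2.png',im)
```

```text
(no output)
```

View pics/c1.png

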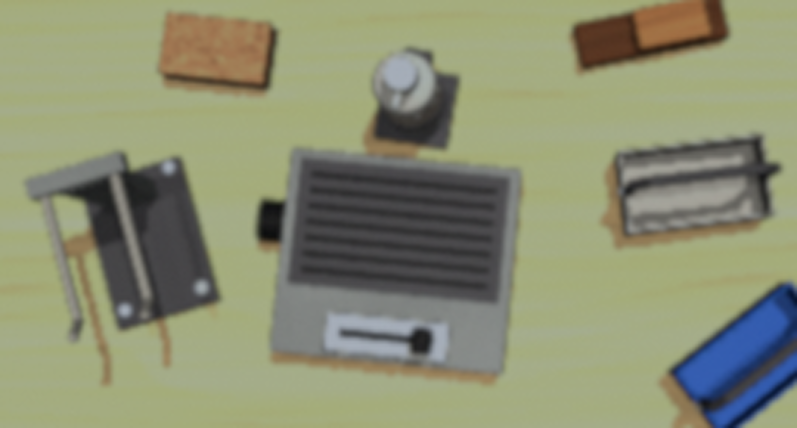

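View pics/c2.png

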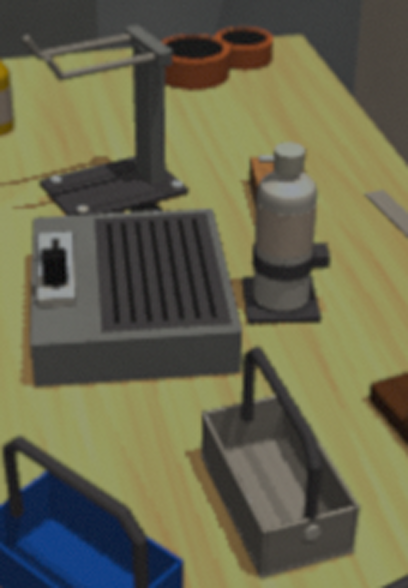

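Crop c1 shows the box's top corners at (295,150), (521,170), (501,372) and (272,352), the grip at (421,340) and the cap at (400,72). The handle runs (630,188)-(775,170) and the prongs run (45,195)-(75,325) and (118,175)-(145,300). Crop c2 shows the grip at (53,255), the cap at (290,150) and the handle at (255,352)-(315,465).

```bash
cat > m.py <<'E'
from h import *
t=lambda u,v:(145+u/2.952-.33,130+v/2.952-.33); s=lambda u,v:(225+u/2.4-.3,85+v/2.4-.3)
P=lambda u,v,z:plane('top0',t(u,v),z)
S=lambda u,v,z:plane('side0',s(u,v),z)
c=np.array([P(*q,.06) for q in [(295,150),(521,170),(501,372),(272,352)]]);print('box',c.round(3).tolist())
e=lambda a,b:np.linalg.norm(c[a]-c[b]).round(3)
print(e(0,1),e(1,2),e(2,3),e(3,0),'ctr',c.mean(0)); ex=(c[0]+c[1]-c[2]-c[3])/2; yaw=np.arctan2(ex[1],ex[0]);print('yaw',yaw)
q=np.array([S(*q,.06) for q in [(35,213),(212,210),(241,342),(32,343)]]);print('box side',q.round(3).tolist(),q.mean(0))
print('grip',P(421,335,.114),S(53,247,.114))
print('cap',P(400,72,.203),S(290,151,.203), tri([('top0',t(400,72)),('side0',s(290,151))]))
a,b=P(632,188,.135),P(772,170,.135);print('handle',a,b,np.linalg.norm(a-b),(a+b)/2)
a,b=S(255,352,.135),S(314,465,.135);print('handle side',a,b,np.linalg.norm(a-b),(a+b)/2)
cc=np.array([P(*q,.06) for q in [(614,153),(762,137),(772,214),(622,235)]]);print('rim',cc.round(3).tolist(),cc.mean(0))
for q in [(45,197),(73,318),(118,175),(143,298)]: print('prong',P(*q,.205))
for q in [(28,190),(125,155)]: print('post',P(*q,.21))
for q in [(47,42),(133,35),(60,73),(140,58)]: print('prong side',S(*q,.2))
E
python3 m.py
```

```text
box [[0.622, 0.135, 0.06], [0.597, -0.108, 0.06], [0.383, -0.083, 0.06], [0.406, 0.16, 0.06]]
0.244 0.216 0.244 0.217 ctr [0.50212651 0.02592243 0.06      ]
yaw -0.11355056317626579
box side [[0.415, 0.173, 0.06], [0.627, 0.134, 0.06], [0.595, -0.126, 0.06], [0.386, -0.082, 0.06]] [0.50547272 0.02449262 0.06      ]
grip [ 0.42357589 -0.00335027  0.114     ] [0.42143106 0.00880519 0.114     ]
cap [0.67791171 0.00812268 0.203     ] [0.67903477 0.0046855  0.203     ] [0.67921511 0.00809739 0.20106766]
handle [ 0.56837764 -0.21940628  0.135     ] [ 0.58449435 -0.36229047  0.135     ] 0.1437902617094345 [ 0.57643599 -0.29084837  0.135     ]
handle side [ 0.57670272 -0.23531403  0.135     ] [ 0.58436478 -0.38424518  0.135     ] 0.1491281064578092 [ 0.58053375 -0.30977961  0.135     ]
rim [[0.614, -0.208, 0.06], [0.629, -0.368, 0.06], [0.545, -0.376, 0.06], [0.526, -0.214, 0.06]] [ 0.57834017 -0.29154381  0.06      ]
prong [0.56154794 0.35528176 0.205     ]
prong [0.44427478 0.32534733 0.205     ]
prong [0.58187149 0.28273016 0.205     ]
prong [0.46290833 0.25655335 0.205     ]
post [0.56812636 0.37062148 0.21      ]
post [0.60061656 0.2745493  0.21      ]
prong side [0.45954484 0.36721608 0.2       ]
prong side [0.57337933 0.36690023 0.2       ]
prong side [0.46454351 0.2645251  0.2       ]
prong side [0.56869955 0.28926256 0.2       ]
```

```bash
cat > p.py <<'E'
# usage: p.py x y z angdeg(tool y dir) [more waypoints] ; prints share rows per waypoint, from measured state
import sys
from h import *
from scipy.spatial.transform import Rotation as R
def tool(a):
    a=np.radians(a); y=np.array([np.cos(a),np.sin(a),0]); z=np.array([0,0,-1.]); return np.c_[np.cross(y,z),y,z]
def go(wps):
    s=manip.get_state(); p=np.array(s['eef_pos']); r=R.from_rotvec(s['orientation']).as_matrix()
    print('t',round(s['time_s'],2),'p',p.round(4),'ydir',np.degrees(np.arctan2(r[1,1],r[0,1])).round(1),'F',np.round(s['ft_force'],1),'w',round(s['grip_width'],3),'q',np.round(s['joint_pos'],2))
    for w in wps:
        q=np.array(w[:3]); r2=tool(w[3]); d=r.T@(q-p)/.15; v=R.from_matrix(r.T@r2).as_rotvec()/1.5
        n=max(1,int(np.ceil(abs(d).max()))); print(w,'d',d.round(3),'w',v.round(3),'rows',np.linalg.norm(d)*.15/.0625,np.degrees(np.linalg.norm(v)*1.5)/10.7); p,r=q,r2
if __name__=='__main__':
    a=np.array(sys.argv[1:],float).reshape(-1,4); go(a.tolist())
E
python3 p.py .36 .50 .33 83.5  .38 .36 .40 83.5  .40 .22 .33 83.5 .41 .08 .22 83.5 .421 .001 .16 83.5 .421 .001 .101 83.5
```

```text
t 0.15 p [0.2729 0.5894 0.2086] ydir 65.1 F [ 0.6  0.3 -0.4] w 1.002 q [ 0.96  0.25  1.56  0.    1.34 -0.17]
[0.36, 0.5, 0.33, 83.5] d [-0.777 -0.298 -0.809] w [-0.001 -0.    -0.214] rows 2.7855200996669587 1.7151962142850785
[0.38, 0.36, 0.4, 83.5] d [-0.238 -0.912 -0.467] w [0. 0. 0.] rows 2.5247574140895206 0.0
[0.4, 0.22, 0.33, 83.5] d [-0.238 -0.912  0.467] w [0. 0. 0.] rows 2.5247574140895197 0.0
[0.41, 0.08, 0.22, 83.5] d [-0.172 -0.92   0.733] w [0. 0. 0.] rows 2.8532087200203216 0.0
[0.421, 0.001, 0.16, 83.5] d [-0.132 -0.515  0.4  ] w [0. 0. 0.] rows 1.596957106499733 0.0
[0.421, 0.001, 0.101, 83.5] d [0.    0.    0.393] w [0. 0. 0.] rows 0.944 0.0
```

Request:
{"api": "servo_tool", "payload": {"increments": [{"dx": -0.777, "dy": -0.298, "dz": -0.809, "wz": -0.214, "hand": 1}, {"dx": -0.777, "dy": -0.298, "dz": -0.809, "wz": -0.214, "hand": 1}, {"dx": -0.777, "dy": -0.298, "dz": -0.809, "wz": -0.214, "hand": 1}, {"dx": -0.777, "dy": -0.298, "dz": -0.809, "wz": -0.214, "hand": 1}]}}

```text
invalid input at $.increments[0]: expected keys wx, wy, wz, dx, dy, dz, hand
```

Request:
{"api": "servo_tool", "payload": {"increments": [{"dx": -0.238, "dy": -0.912, "dz": -0.467, "hand": 1}, {"dx": -0.238, "dy": -0.912, "dz": -0.467, "hand": 1}, {"dx": -0.238, "dy": -0.912, "dz": -0.467, "hand": 1}, {"dx": -0.238, "dy": -0.912, "dz": -0.467, "hand": 1}]}}

```text
invalid input at $.increments[0]: expected keys wx, wy, wz, dx, dy, dz, hand
```

```bash
python3 - <<'E'
from h import *
snap('wrist','w1'); o,v=ray('w1',(320,200)); print(o,v)
E
python3 p.py .40 .22 .33 83.5 .41 .08 .22 83.5 .421 .001 .16 83.5
```

```text
[0.20180318 0.62311457 0.37358687] [ 0.26642475 -0.12277919 -0.9560706 ]
t 0.2 p [0.273  0.5895 0.2088] ydir 65.1 F [ 0.1 -0.1 -0.3] w 0.998 q [ 0.96  0.25  1.56  0.    1.34 -0.17]
[0.4, 0.22, 0.33, 83.5] d [-1.803 -1.88  -0.806] w [-0.001 -0.    -0.214] rows 6.5452793247112036 1.7152662685142346
[0.41, 0.08, 0.22, 83.5] d [-0.172 -0.92   0.733] w [0. 0. 0.] rows 2.8532087200203216 0.0
[0.421, 0.001, 0.16, 83.5] d [-0.132 -0.515  0.4  ] w [0. 0. 0.] rows 1.596957106499733 0.0
```

View pics/w1.png

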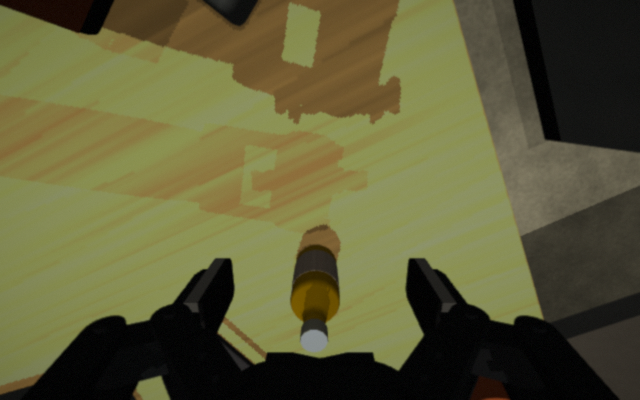

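The move was refused because every row needs all the keys. The wrist view shows only the bottle (315,290) between the fingers. I'll resend.

Request:
{"api": "servo_tool", "payload": {"increments": [{"wx": 0, "wy": 0, "dx": -0.78, "dy": -0.3, "dz": -0.81, "wz": -0.214, "hand": 1}, {"wx": 0, "wy": 0, "dx": -0.78, "dy": -0.3, "dz": -0.81, "wz": -0.214, "hand": 1}, {"wx": 0, "wy": 0, "dx": -0.78, "dy": -0.3, "dz": -0.81, "wz": -0.214, "hand": 1}, {"wx": 0, "wy": 0, "dx": -0.78, "dy": -0.3, "dz": -0.81, "wz": -0.214, "hand": 1}]}}

```text
time_s: 0.7
eef_pos: [0.363, 0.4994, 0.335]
orientation: [0.182, 3.131, 0.008]
ft_force: [0.6, -0.0, 0.1]
grip_width: 1.003
grip_force: 0.0
```

Request:
{"api": "servo_tool", "payload": {"increments": [{"wx": 0, "wy": 0, "wz": 0, "dx": -0.5, "dy": -1, "dz": -0.467, "hand": 1}, {"wx": 0, "wy": 0, "wz": 0, "dx": -0.5, "dy": -1, "dz": -0.467, "hand": 1}, {"wx": 0, "wy": 0, "wz": 0, "dx": -0.5, "dy": -1, "dz": -0.467, "hand": 1}, {"wx": 0, "wy": 0, "wz": 0, "dx": -0.5, "dy": -1, "dz": -0.467, "hand": 1}]}}

```text
time_s: 1.2
eef_pos: [0.4191, 0.3408, 0.4019]
orientation: [0.183, 3.135, 0.001]
ft_force: [-0.8, 0.2, 0.5]
grip_width: 1.005
grip_force: 0.0
```

```bash
python3 - <<'E'
from h import *
snap('wrist','w2'); o,v=ray('w2',(320,200)); print(o,v)
E
python3 p.py .41 .22 .33 83.5 .41 .08 .22 83.5 .421 .001 .16 83.5
```

```text
[0.34080609 0.35046225 0.56670992] [ 0.29363316 -0.03131689 -0.95547198]
t 1.25 p [0.4181 0.3419 0.4005] ydir 83.4 F [0.1 0.6 0.2] w 0.998 q [ 0.48 -0.11  1.59  0.    1.66 -0.98]
[0.41, 0.22, 0.33, 83.5] d [-0.039 -0.814  0.47 ] w [ 0.    -0.    -0.001] rows 2.257355532112708 0.006825243858806097
[0.41, 0.08, 0.22, 83.5] d [-0.106 -0.927  0.733] w [0. 0. 0.] rows 2.848719010362377 0.0
[0.421, 0.001, 0.16, 83.5] d [-0.132 -0.515  0.4  ] w [0. 0. 0.] rows 1.596957106499733 0.0
```

View pics/w2.png

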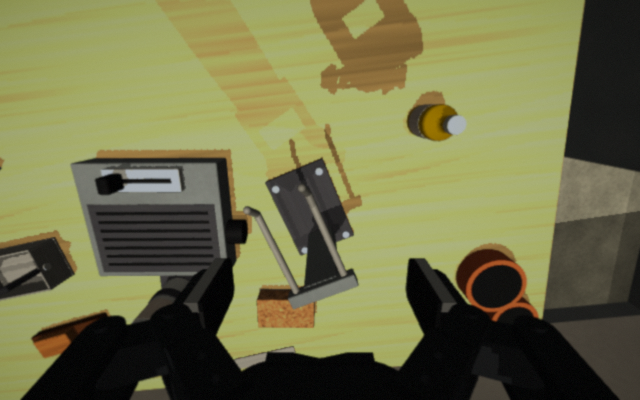

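The wrist view shows the prongs running (250,210)-(297,290) and (303,188)-(344,274), with the post top's front edge at (290,297)-(353,272). The grip top is at (107,185), and the box and grille are clear.

```bash
python3 - <<'E'
from h import *
W=lambda u,v,z:plane('w2',(u,v),z)[:2]
for q in [(255,219),(294,285),(308,200),(342,269)]: print('prong',W(*q,.205))
print('tips',W(250,209,.23),W(302,188,.23))
a,b=W(290,298,.21),W(353,272,.21);print('post front',a,b,np.linalg.norm(a-b))
c=np.array([W(*q,.01) for q in [(266,183),(322,158),(355,237),(303,253)]]);print('plate',c.tolist())
c=np.array([W(*q,.06) for q in [(103,276),(72,163),(219,158),(232,273)]]);print('box?',c.round(3).tolist(),c.mean(0))
print('grip',W(105,185,.114))
E
python3 - <<'E'
E
```

```text
prong [0.46770407 0.25210984]
prong [0.57096203 0.28823129]
prong [0.45018964 0.32349416]
prong [0.55370453 0.35707634]
tips [0.44569547 0.25531147] [0.42729721 0.32028792]
post front [0.58780865 0.28057869] [0.55707902 0.37136039] 0.09584167762144559
plate [[0.46595724479897843, 0.2334077776559909], [0.4307919376019859, 0.3454292197844673], [0.5983805810285888, 0.3937576211778874], [0.621779356743416, 0.28399594130794514]]
box? [[0.6, -0.099], [0.382, -0.078], [0.402, 0.172], [0.623, 0.149]] [0.50175349 0.0360683 ]
grip [0.41660935 0.00608563]
```

```bash
python3 p.py .41 .21 .32 83.5 .412 .07 .21 83.5 .419 .003 .14 83.5 .419 .003 .10 83.5
```

```text
t 1.25 p [0.4181 0.3419 0.4005] ydir 83.4 F [0.1 0.6 0.2] w 0.998 q [ 0.48 -0.11  1.59  0.    1.66 -0.98]
[0.41, 0.21, 0.32, 83.5] d [-0.047 -0.88   0.536] w [ 0.    -0.    -0.001] rows 2.47630698169811 0.006825243858806097
[0.412, 0.07, 0.21, 83.5] d [-0.119 -0.926  0.733] w [0. 0. 0.] rows 2.848898734599038 0.0
[0.419, 0.003, 0.14, 83.5] d [-0.097 -0.439  0.467] w [0. 0. 0.] rows 1.554389912473701 0.0
[0.419, 0.003, 0.1, 83.5] d [0.    0.    0.267] w [0. 0. 0.] rows 0.6400000000000001 0.0
```

Request:
{"api": "servo_tool", "payload": {"increments": [{"wx": 0, "wy": 0, "wz": 0, "dx": -0.047, "dy": -0.88, "dz": 0.536, "hand": 1}, {"wx": 0, "wy": 0, "wz": 0, "dx": -0.047, "dy": -0.88, "dz": 0.536, "hand": 1}, {"wx": 0, "wy": 0, "wz": 0, "dx": -0.047, "dy": -0.88, "dz": 0.536, "hand": 1}]}}

```text
time_s: 1.62
eef_pos: [0.4081, 0.2098, 0.3163]
orientation: [-0.175, -3.131, 0.002]
ft_force: [0.1, -0.8, -0.3]
grip_width: 1.001
grip_force: 0.0
```

Request:
{"api": "servo_tool", "payload": {"increments": [{"wx": 0, "wy": 0, "wz": 0, "dx": -0.12, "dy": -0.926, "dz": 0.733, "hand": 1}, {"wx": 0, "wy": 0, "wz": 0, "dx": -0.12, "dy": -0.926, "dz": 0.733, "hand": 1}, {"wx": 0, "wy": 0, "wz": 0, "dx": -0.12, "dy": -0.926, "dz": 0.733, "hand": 1}]}}

```text
time_s: 2.0
eef_pos: [0.4109, 0.0705, 0.2074]
orientation: [-0.173, -3.133, -0.001]
ft_force: [0.8, -0.8, -0.7]
grip_width: 1.002
grip_force: 0.0
```

Request:
{"api": "servo_tool", "payload": {"increments": [{"wx": 0, "wy": 0, "wz": 0, "dx": -0.097, "dy": -0.44, "dz": 0.467, "hand": 0.5}, {"wx": 0, "wy": 0, "wz": 0, "dx": -0.097, "dy": -0.44, "dz": 0.467, "hand": 0.5}, {"wx": 0, "wy": 0, "wz": 0, "dx": -0.097, "dy": -0.44, "dz": 0.467, "hand": 0.5}]}}

```text
time_s: 2.38
eef_pos: [0.417, 0.004, 0.1371]
orientation: [-0.178, -3.129, -0.003]
ft_force: [0.4, -0.0, 0.2]
grip_width: 0.755
grip_force: 0.0
```

```bash
python3 -c "
from h import *
snap('wrist','w3')"; python3 p.py .419 .003 .10 83.5
```

```text
t 2.42 p [0.4183 0.0043 0.1389] ydir 83.6 F [-0.1  0.1  0.3] w 0.748 q [-0.26 -0.25  2.19  0.    1.21 -1.72]
[0.419, 0.003, 0.1, 83.5] d [-0.007 -0.009  0.259] w [ 0.001 -0.003  0.001] rows 0.6229355771024541 0.024097311050961724
```

View pics/w3.png

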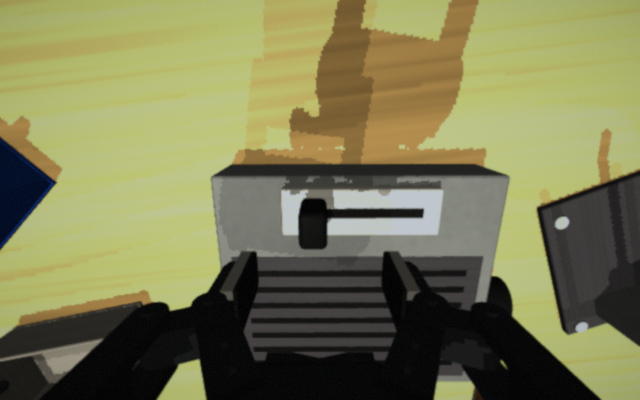

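The grip sits between the open jaws in column, with its top at about (314,232). I'll check that by ray and measure the box corners too.

Run:
```python
from h import *
W=lambda u,v,z:plane('w3',(u,v),z)[:2]
print('grip',W(302,248,.114),W(327,248,.114),W(314,216,.114), W(314,232,.114))
a,b=W(212,176,.06),W(509,177,.06);print('near corners',a,b,np.linalg.norm(a-b))
g=cv2.cvtColor(cv2.imread('pics/w3.png'),cv2.COLOR_BGR2GRAY);print(g[190:256:3,314],g[235,292:336:2])
```

```text
grip [ 0.42944706 -0.00885038] [0.43143613 0.0083806 ] [0.40700679 0.00222477] [0.4185042  0.00084608]
near corners [ 0.38164097 -0.08046164] [0.41053419 0.16358118] 0.24574726346862058
[110 117 112  21   3   6   2   5  14  17  23  22  20  21  21  18  18  19
  19  19 105 114] [148 148 145  86  16  15  21  22  20  22  20  18  18  20  16  16  13  43
 136 146 144 146]
```

Request:
{"api": "servo_tool", "payload": {"increments": [{"wx": 0, "wy": 0, "wz": 0, "dx": -0.004, "dy": -0.015, "dz": 0.26, "hand": 0.5}, {"wx": 0, "wy": 0, "wz": 0, "dx": -0.004, "dy": -0.015, "dz": 0.26, "hand": -0.2}, {"wx": 0, "wy": 0, "wz": 0, "dx": -0.004, "dy": -0.015, "dz": 0.26, "hand": -1}, {"wx": 0, "wy": 0, "wz": 0, "dx": -0.004, "dy": -0.015, "dz": 0.26, "hand": -1}, {"wx": 0, "wy": 0, "wz": 0, "dx": -0.004, "dy": -0.015, "dz": 0.26, "hand": -1}], "squeeze": 25}}

```text
time_s: 3.05
eef_pos: [0.4206, 0.0008, 0.1028]
orientation: [0.176, 3.135, -0.001]
ft_force: [0.0, 0.7, -0.0]
grip_width: 0.002
grip_force: 0.0
```

```bash
python3 p.py .428 .0825 .10 83.5
```

```text
t 3.05 p [0.4206 0.0008 0.1028] ydir 83.6 F [ 0.   0.7 -0. ] w 0.002 q [-0.27 -0.19  2.21  0.    1.12 -1.73]
[0.428, 0.0825, 0.1, 83.5] d [0.012 0.547 0.018] w [-0.     0.001  0.001] rows 1.313522677833203 0.012369858432374438
```

The fingers shut on nothing. I'll take a look.

Run:
```python
from h import *
a=snap('wrist','w4')[:,:,::-1]; b=snap('side','s4')[:,:,::-1]
cv2.imwrite('pics/c4.png',np.vstack([cv2.resize(a[130:330,180:520],(680,400)),cv2.resize(b[120:250,210:380],None,fx=1.5,fy=1.5)[:, :].copy() if 0 else cv2.copyMakeBorder(cv2.resize(b[150:250,200:360],(320,200)),0,0,0,360,0)]))
```

```text
(no output)
```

View pics/c4.png

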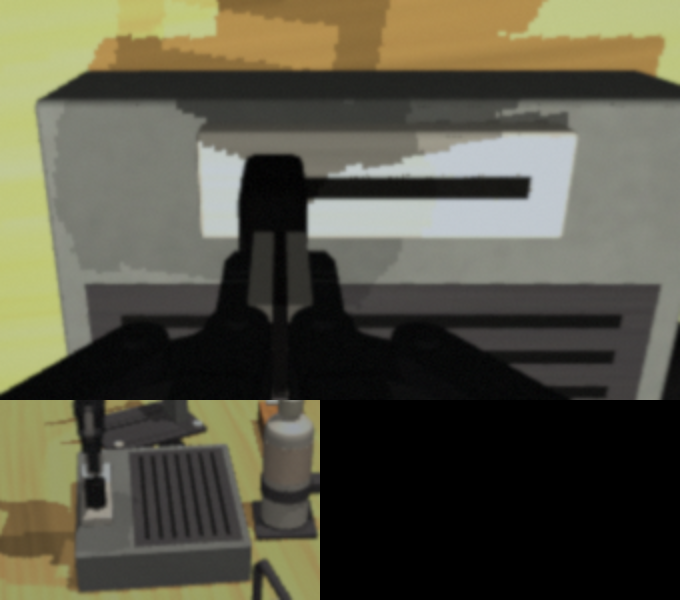

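c4 shows the shut fingers with their tips at row ~246, directly below the grip in the image (rows 207-246). I'll compare that with the projected positions.

Run:
```python
from h import *
for n,p in [('tip',(.4206,.001,.086)),('tipnear',(.4097,.001,.086)),('tcp',(.4206,.001,.103)),('block top near',(.406,.001,.114)),('block top far',(.434,.001,.114)),('block bottom near',(.406,.001,.074))]:
    print(n,proj('w4',p),proj('s4',p))
W=lambda u,v,z:plane('w4',(u,v),z)
for r in (207,246): print([W(318,r,z).round(3).tolist() for z in (.06,.074,.09,.114)])
g=cv2.imread('pics/w4.png'); print(g[200:300:4,318].tolist()); print(g[200:300:4,314].tolist())
im=cv2.imread('pics/s4.png'); print(im[150:215:3,247].tolist())
# re-triangulate grip from w3 & initial side/top
```

```text
tip [[318.71341556 232.80108576]] [[247.5426646  198.35708526]]
tipnear [[316.81139263 217.4117745 ]] [[243.33101637 198.86546189]]
tcp [[318.64523184 244.04181554]] [[247.09840456 192.88060159]]
block top near [[315.61663462 228.9123013 ]] [[241.08519554 189.96027142]]
block top far [[321.19392325 273.01194853]] [[252.04228382 188.67461083]]
block bottom near [[316.33702829 206.19637669]] [[242.24286359 202.85387009]]
[[0.411, 0.001, 0.06], [0.407, 0.002, 0.074], [0.401, 0.003, 0.09], [0.393, 0.004, 0.114]]
[[0.443, -0.002, 0.06], [0.436, -0.001, 0.074], [0.428, -0.0, 0.09], [0.417, 0.001, 0.114]]
[[108, 119, 122], [103, 114, 117], [4, 3, 6], [5, 4, 4], [4, 3, 3], [6, 4, 5], [4, 3, 4], [6, 7, 7], [7, 7, 7], [11, 9, 11], [7, 8, 7], [8, 8, 9], [5, 4, 3], [6, 6, 8], [10, 11, 11], [4, 4, 5], [4, 6, 7], [6, 6, 6], [6, 6, 7], [4, 4, 8], [7, 8, 7], [13, 15, 14], [14, 13, 16], [13, 14, 14], [11, 13, 14]]
[[106, 118, 121], [104, 115, 118], [5, 7, 6], [2, 2, 3], [6, 7, 4], [4, 4, 2], [6, 6, 6], [5, 4, 5], [6, 7, 8], [7, 8, 7], [12, 10, 11], [8, 10, 10], [44, 48, 49], [46, 51, 50], [46, 50, 50], [46, 50, 51], [44, 50, 50], [44, 48, 50], [46, 51, 51], [46, 49, 51], [46, 49, 50], [76, 84, 86], [53, 58, 60], [8, 7, 9], [6, 5, 4]]
[[28, 26, 25], [30, 29, 29], [24, 24, 21], [29, 28, 30], [28, 29, 31], [48, 48, 49], [27, 25, 27], [19, 19, 19], [24, 22, 24], [20, 22, 20], [21, 20, 22], [25, 25, 24], [43, 45, 46], [18, 20, 19], [22, 22, 23], [21, 18, 18], [19, 18, 17], [20, 18, 21], [60, 64, 65], [139, 151, 155], [88, 94, 97], [87, 93, 93]]
```

Request:
{"api": "servo_tool", "payload": {"increments": [{"wx": 0, "wy": 0, "wz": 0, "dx": 0, "dy": 0, "dz": -0.3, "hand": -1}, {"wx": 0, "wy": 0, "wz": 0, "dx": 0, "dy": -0.3, "dz": -0.3, "hand": -1}, {"wx": 0, "wy": 0, "wz": 0, "dx": 0, "dy": -0.3, "dz": -0.3, "hand": -1}, {"wx": 0, "wy": 0, "wz": 0, "dx": 0, "dy": -0.3, "dz": 0, "hand": -1}, {"wx": 0, "wy": 0, "wz": 0, "dx": 0, "dy": -0.3, "dz": 0, "hand": -1}]}}

```text
time_s: 3.78
eef_pos: [0.4118, -0.0424, 0.0986]
orientation: [-0.177, -3.129, -0.005]
ft_force: [-0.1, 0.2, 0.1]
grip_width: -0.001
grip_force: 0.0
```

Run:
```python
from h import *
a=snap('wrist','w5')[:,:,::-1]; b=snap('side','s5')[:,:,::-1]
s=manip.get_state();p=np.array(s['eef_pos']);print(p,s['ft_force'],proj('w5',p+[0,0,-.017]),proj('s5',p+[0,0,-.017]))
cv2.imwrite('pics/c5.png',np.vstack([cv2.resize(a[150:300,200:540],(680,300)),cv2.copyMakeBorder(cv2.resize(b[140:240,200:360],(480,300)),0,0,0,200,0)]))
```

```text
[ 0.41475215 -0.04347774  0.10196378] [ 0.44507135 -0.6566305  -1.12037033] [[317.15738476 239.31100746]] [[247.30918186 208.80671927]]
```

View pics/c5.png

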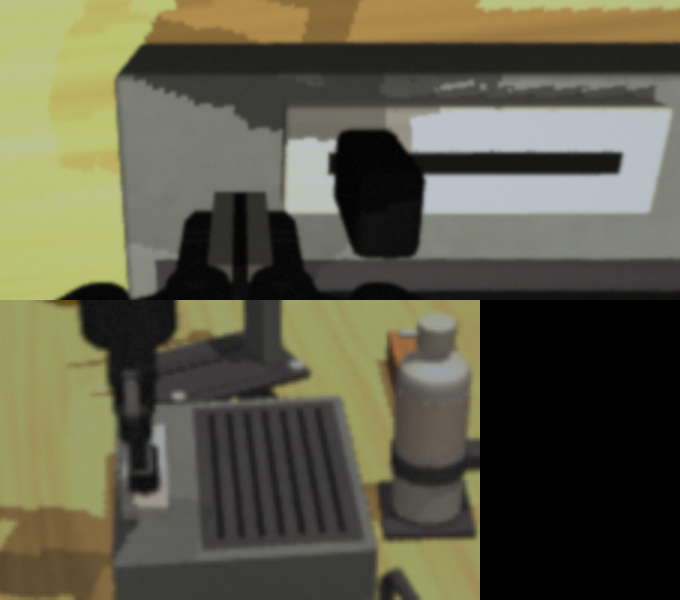

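Tips show at about row 246, clearly beside the grip, so their real height looks different from what I assumed. I'll find the fingertip offset by touching down gently on the box top.

Request:
{"api": "servo_tool", "payload": {"increments": [{"wx": 0, "wy": 0, "wz": 0, "dx": 0, "dy": 0, "dz": 0.08, "hand": -1}, {"wx": 0, "wy": 0, "wz": 0, "dx": 0, "dy": 0, "dz": 0.13, "hand": -1}, {"wx": 0, "wy": 0, "wz": 0, "dx": 0, "dy": 0, "dz": 0.13, "hand": -1}]}}

```text
time_s: 4.25
eef_pos: [0.4144, -0.0437, 0.0816]
orientation: [-0.177, -3.135, -0.001]
ft_force: [0.4, 1.0, 0.1]
grip_width: -0.0
grip_force: 0.0
```

Request:
{"api": "servo_tool", "payload": {"increments": [{"wx": 0, "wy": 0, "wz": 0, "dx": 0, "dy": 0, "dz": 0.02, "hand": -1}, {"wx": 0, "wy": 0, "wz": 0, "dx": 0, "dy": 0, "dz": 0.04, "hand": -1}]}}

```text
time_s: 4.5
eef_pos: [0.415, -0.044, 0.0762]
orientation: [0.177, 3.136, -0.0]
ft_force: [-0.1, -0.2, 0.5]
grip_width: 0.004
grip_force: 0.0
```

```bash
python3 p.py .4 0 .1 83.5
```

```text
t 4.5 p [ 0.415  -0.044   0.0762] ydir 83.5 F [-0.1 -0.2  0.5] w 0.004 q [-0.38 -0.15  2.23  0.    1.06 -1.84]
[0.4, 0.0, 0.1, 83.5] d [ 0.133  0.28  -0.159] w [-0.  0.  0.] rows 0.8356124617416654 0.004688798459171268
```

Request:
{"api": "servo_tool", "payload": {"increments": [{"wx": 0, "wy": 0, "wz": 0, "dx": 0, "dy": 0, "dz": 0.03, "hand": -1}, {"wx": 0, "wy": 0, "wz": 0, "dx": 0, "dy": 0, "dz": 0.03, "hand": -1}]}}

```text
time_s: 4.75
eef_pos: [0.4144, -0.0438, 0.0712]
orientation: [-0.177, -3.136, -0.0]
ft_force: [0.2, -0.7, 0.3]
grip_width: 0.003
grip_force: 0.0
```

```bash
python3 p.py .4 0 .1 83.5
python3 - <<'E'
from h import *
im=snap('wrist','w6'); s=manip.get_state(); p=np.array(s['eef_pos']); print(proj('w6',[p,p+[0,0,-.017],[p[0]-.011,p[1],p[2]-.017]]))
g=im.mean(2); print(g[225:262:2,311].round())
K,d,T=load('w6'); o,v=ray('w6',(320,200)); print(o-p)
E
```

```text
t 4.75 p [ 0.4144 -0.0438  0.0712] ydir 83.5 F [ 0.2 -0.7  0.3] w 0.003 q [-0.38 -0.14  2.23 -0.    1.05 -1.84]
[0.4, 0.0, 0.1, 83.5] d [ 0.129  0.279 -0.192] w [ 0.    -0.001  0.   ] rows 0.8701122121539804 0.006352225970628736
[[318.23466785 244.39702919]
 [318.32282848 233.20410986]
 [316.39198326 217.66974065]]
[ 77.  79.  80.  81. 118. 123. 124. 124. 123. 124. 105.  47.  50.  51.
  48.  48.  48.  47.  47.]
[-0.0780301   0.0095229   0.16479376]
```

Request:
{"api": "servo_tool", "payload": {"increments": [{"wx": 0, "wy": 0, "wz": 0, "dx": 0, "dy": 0, "dz": 0.03, "hand": -1}, {"wx": 0, "wy": 0, "wz": 0, "dx": 0, "dy": 0, "dz": 0.03, "hand": -1}]}}

```text
time_s: 5.05
eef_pos: [0.4145, -0.0438, 0.0668]
orientation: [-0.177, -3.136, -0.0]
ft_force: [-0.6, -0.3, 0.1]
grip_width: -0.002
grip_force: 0.0
```

```bash
python3 p.py .4 0 .1 83.5
python3 - <<'E'
from h import *
im=snap('side','s6'); s=manip.get_state(); p=np.array(s['eef_pos']); print(proj('s6',[p,p+[0,0,-.017],p+[0,0,.017]]))
a=cv2.resize(im[150:240,200:310,::-1],None,fx=5,fy=5,interpolation=cv2.INTER_CUBIC);cv2.imwrite('pics/c6.png',a)
E
```

```text
t 5.05 p [ 0.4145 -0.0438  0.0668] ydir 83.5 F [-0.6 -0.3  0.1] w -0.002 q [-0.38 -0.13  2.23  0.    1.04 -1.84]
[0.4, 0.0, 0.1, 83.5] d [ 0.129  0.279 -0.221] w [ 0. -0.  0.] rows 0.9100276248311503 0.005210645134457616
[[247.76638154 214.70363871]
 [248.22079221 220.07529497]
 [247.30645942 209.23872127]]
```

View pics/c6.png

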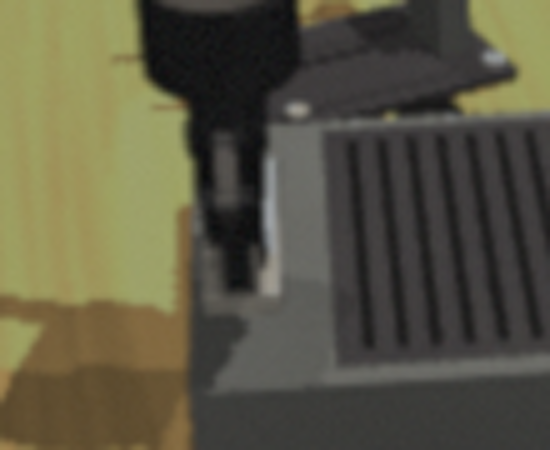

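The side view shows the tips at about (248,208.4), so they are about 20 mm above the reported TCP. The real tool is about 37 mm shorter than the text says. I'll confirm by touching down further.

Request:
{"api": "servo_tool", "payload": {"increments": [{"wx": 0, "wy": 0, "wz": 0, "dx": 0, "dy": 0, "dz": 0.1, "hand": -1}, {"wx": 0, "wy": 0, "wz": 0, "dx": 0, "dy": 0, "dz": 0.12, "hand": -1}, {"wx": 0, "wy": 0, "wz": 0, "dx": 0, "dy": 0, "dz": 0.12, "hand": -1}]}}

```text
time_s: 5.48
eef_pos: [0.4143, -0.0437, 0.0485]
orientation: [-0.177, -3.135, -0.001]
ft_force: [-0.2, -0.7, 0.2]
grip_width: 0.004
grip_force: 0.0
```

Request:
{"api": "servo_tool", "payload": {"increments": [{"wx": 0, "wy": 0, "wz": 0, "dx": 0, "dy": 0, "dz": 0.02, "hand": -1}, {"wx": 0, "wy": 0, "wz": 0, "dx": 0, "dy": 0, "dz": 0.02, "hand": -1}]}}

```text
time_s: 5.72
eef_pos: [0.4148, -0.0439, 0.0461]
orientation: [-0.177, -3.136, -0.0]
ft_force: [-0.2, -0.9, 0.4]
grip_width: 0.002
grip_force: 0.0
```

Request:
{"api": "servo_tool", "payload": {"increments": [{"wx": 0, "wy": 0, "wz": 0, "dx": 0, "dy": 0, "dz": 0.02, "hand": -1}, {"wx": 0, "wy": 0, "wz": 0, "dx": 0, "dy": 0, "dz": 0.02, "hand": -1}]}}

```text
time_s: 5.98
eef_pos: [0.4149, -0.0441, 0.0431]
orientation: [0.177, 3.136, -0.001]
ft_force: [0.5, -1.1, 0.6]
grip_width: 0.002
grip_force: 0.0
```

Request:
{"api": "servo_tool", "payload": {"increments": [{"wx": 0, "wy": 0, "wz": 0, "dx": 0, "dy": 0, "dz": 0.02, "hand": -1}, {"wx": 0, "wy": 0, "wz": 0, "dx": 0, "dy": 0, "dz": 0.02, "hand": -1}]}}

```text
time_s: 6.22
eef_pos: [0.4147, -0.044, 0.04]
orientation: [-0.177, -3.136, 0.0]
ft_force: [-0.5, -0.5, 0.7]
grip_width: -0.005
grip_force: 0.0
```

Request:
{"api": "servo_tool", "payload": {"increments": [{"wx": 0, "wy": 0, "wz": 0, "dx": 0, "dy": 0, "dz": 0.02, "hand": -1}, {"wx": 0, "wy": 0, "wz": 0, "dx": 0, "dy": 0, "dz": 0.02, "hand": -1}]}}

```text
time_s: 6.48
eef_pos: [0.4152, -0.0441, 0.0382]
orientation: [-0.177, -3.136, 0.0]
ft_force: [-4.4, -0.7, 12.7]
grip_width: 0.001
grip_force: 5.3
```

Request:
{"api": "servo_tool", "payload": {"increments": [{"wx": 0, "wy": 0, "wz": 0, "dx": 0, "dy": 0, "dz": 0.015, "hand": -1}, {"wx": 0, "wy": 0, "wz": 0, "dx": 0, "dy": 0, "dz": 0.015, "hand": -1}]}}

```text
time_s: 6.72
eef_pos: [0.4153, -0.0441, 0.0381]
orientation: [-0.176, -3.134, -0.0]
ft_force: [-15.7, 3.5, 35.1]
grip_width: 0.003
grip_force: 17.1
```

The tips touch the box top at TCP z = 0.0385. So the tip is TCP z + 0.0215 and the grasp point is TCP z + 0.040. I'll redo the grip grasp at the correct height.

Request:
{"api": "servo_tool", "payload": {"increments": [{"wx": 0, "wy": 0, "wz": 0, "dx": 0, "dy": 0, "dz": -0.3, "hand": -1}, {"wx": 0, "wy": 0, "wz": 0, "dx": 0, "dy": 0, "dz": -0.51, "hand": -1}, {"wx": 0, "wy": 0, "wz": 0, "dx": 0.01, "dy": 0.3, "dz": -0.51, "hand": 0.4}, {"wx": 0, "wy": 0, "wz": 0, "dx": 0.01, "dy": 0.3, "dz": -0.51, "hand": 0.4}, {"wx": 0, "wy": 0, "wz": 0, "dx": 0.01, "dy": 0.3, "dz": -0.51, "hand": 0.4}]}}

```text
time_s: 7.35
eef_pos: [0.4179, 0.001, 0.1108]
orientation: [-0.176, -3.136, -0.0]
ft_force: [0.5, -0.1, 0.2]
grip_width: 0.641
grip_force: 0.0
```

```bash
python3 p.py .4185 .001 .065 83.5
```

```text
t 7.35 p [0.4179 0.001  0.1108] ydir 83.6 F [ 0.5 -0.1  0.2] w 0.641 q [-0.27 -0.21  2.21 -0.    1.14 -1.73]
[0.4185, 0.001, 0.065, 83.5] d [-0.004  0.     0.305] w [ 0.    -0.001  0.001] rows 0.7330664937294841 0.00919463675884684
```

Request:
{"api": "servo_tool", "payload": {"increments": [{"wx": 0, "wy": 0, "wz": 0, "dx": 0, "dy": 0, "dz": 0.15, "hand": 0.4}, {"wx": 0, "wy": 0, "wz": 0, "dx": 0, "dy": 0, "dz": 0.29, "hand": 0.4}, {"wx": 0, "wy": 0, "wz": 0, "dx": 0, "dy": 0, "dz": 0.29, "hand": -1}, {"wx": 0, "wy": 0, "wz": 0, "dx": 0, "dy": 0, "dz": 0.29, "hand": -1}, {"wx": 0, "wy": 0, "wz": 0, "dx": 0, "dy": 0, "dz": 0.29, "hand": -1}], "squeeze": 25}}

```text
time_s: 7.98
eef_pos: [0.4188, 0.0006, 0.0687]
orientation: [0.177, 3.136, -0.001]
ft_force: [-0.5, -1.2, -0.3]
grip_width: 0.231
grip_force: 28.7
```

Request:
{"api": "servo_tool", "payload": {"increments": [{"wx": 0, "wy": 0, "wz": 0, "dx": 0, "dy": 0.13, "dz": 0, "hand": -1}, {"wx": 0, "wy": 0, "wz": 0, "dx": 0, "dy": 0.3, "dz": 0, "hand": -1}, {"wx": 0, "wy": 0, "wz": 0, "dx": 0, "dy": 0.45, "dz": 0, "hand": -1}, {"wx": 0, "wy": 0, "wz": 0, "dx": 0, "dy": 0.52, "dz": 0, "hand": -1}, {"wx": 0, "wy": 0, "wz": 0, "dx": 0, "dy": 0.52, "dz": 0, "hand": -1}]}}

```text
time_s: 8.6
eef_pos: [0.4275, 0.0771, 0.0687]
orientation: [0.174, 3.137, -0.007]
ft_force: [-3.7, -7.7, 4.4]
grip_width: 0.226
grip_force: 29.2
```

Request:
{"api": "servo_tool", "payload": {"increments": [{"wx": 0, "wy": 0, "wz": 0, "dx": 0, "dy": 0.013, "dz": 0, "hand": -1}, {"wx": 0, "wy": 0, "wz": 0, "dx": 0, "dy": 0.013, "dz": 0, "hand": -1}]}}

```text
time_s: 8.85
eef_pos: [0.4274, 0.0772, 0.0687]
orientation: [-0.174, -3.136, 0.011]
ft_force: [-4.7, -15.4, 4.9]
grip_width: 0.231
grip_force: 29.3
```

The gate is at its stop: 77 mm of travel, then stalled with the force rising. Now release, lift, and go to the caddy.

Request:
{"api": "servo_tool", "payload": {"increments": [{"wx": 0, "wy": 0, "wz": 0, "dx": 0, "dy": -0.02, "dz": 0, "hand": 0.4}, {"wx": 0, "wy": 0, "wz": 0, "dx": 0, "dy": -0.02, "dz": 0, "hand": 0.4}, {"wx": 0, "wy": 0, "wz": 0, "dx": 0, "dy": -0.02, "dz": -0.3, "hand": 0.4}, {"wx": 0, "wy": 0, "wz": 0, "dx": 0, "dy": -0.02, "dz": -0.7, "hand": 0.4}, {"wx": 0, "wy": 0, "wz": 0, "dx": 0, "dy": -0.02, "dz": -1, "hand": 0.4}]}}

```text
time_s: 9.48
eef_pos: [0.4276, 0.0776, 0.2207]
orientation: [0.176, 3.134, 0.0]
ft_force: [0.5, 0.8, 0.5]
grip_width: 0.699
grip_force: 0.0
```

```bash
python3 p.py .45 -.06 .23 45 .50 -.18 .23 6.2 .577 -.291 .21 6.2 .577 -.291 .097 6.2
```

```text
t 9.47 p [0.4276 0.0776 0.2207] ydir 83.6 F [0.5 0.8 0.5] w 0.699 q [-0.08 -0.3   2.07  0.    1.37 -1.54]
[0.45, -0.06, 0.23, 45.0] d [-0.252 -0.895 -0.062] w [0.001 0.002 0.449] rows 2.235736946788851 3.6034315089112297
[0.5, -0.18, 0.23, 6.2] d [-0.801 -0.33   0.   ] w [0.    0.    0.451] rows 2.0799999999999996 3.6261682242990654
[0.577, -0.291, 0.21, 6.2] d [-0.791  0.43   0.133] w [0. 0. 0.] rows 2.1850400453996257 0.0
[0.577, -0.291, 0.097, 6.2] d [0.    0.    0.753] w [0. 0. 0.] rows 1.8079999999999998 0.0
```

Request:
{"api": "servo_tool", "payload": {"increments": [{"wx": 0, "wy": 0, "wz": 0.45, "dx": -0.252, "dy": -0.895, "dz": -0.062, "hand": 0.4}, {"wx": 0, "wy": 0, "wz": 0.45, "dx": -0.252, "dy": -0.895, "dz": -0.062, "hand": 0.4}, {"wx": 0, "wy": 0, "wz": 0.45, "dx": -0.252, "dy": -0.895, "dz": -0.062, "hand": 0.4}, {"wx": 0, "wy": 0, "wz": 0.45, "dx": -0.252, "dy": -0.895, "dz": -0.062, "hand": 0.4}]}}

```text
time_s: 9.98
eef_pos: [0.4498, -0.0615, 0.2275]
orientation: [1.215, 2.896, 0.001]
ft_force: [-0.3, 0.6, 0.3]
grip_width: 0.703
grip_force: 0.0
```

Request:
{"api": "servo_tool", "payload": {"increments": [{"wx": 0, "wy": 0, "wz": 0.45, "dx": -0.8, "dy": -0.33, "dz": 0, "hand": 0.4}, {"wx": 0, "wy": 0, "wz": 0.45, "dx": -0.8, "dy": -0.33, "dz": 0, "hand": 0.4}, {"wx": 0, "wy": 0, "wz": 0.45, "dx": -0.8, "dy": -0.33, "dz": 0, "hand": 0.4}, {"wx": 0, "wy": 0, "wz": 0.45, "dx": -0.8, "dy": -0.33, "dz": 0, "hand": 0.4}]}}

```text
time_s: 10.48
eef_pos: [0.4993, -0.181, 0.2269]
orientation: [-2.104, -2.332, -0.001]
ft_force: [-0.9, 1.2, -0.8]
grip_width: 0.702
grip_force: 0.0
```

Request:
{"api": "servo_tool", "payload": {"increments": [{"wx": 0, "wy": 0, "wz": 0, "dx": -0.79, "dy": 0.43, "dz": 0.133, "hand": 0.4}, {"wx": 0, "wy": 0, "wz": 0, "dx": -0.79, "dy": 0.43, "dz": 0.133, "hand": 0.4}, {"wx": 0, "wy": 0, "wz": 0, "dx": -0.79, "dy": 0.43, "dz": 0.133, "hand": 0.4}]}}

```text
time_s: 10.85
eef_pos: [0.5766, -0.2932, 0.205]
orientation: [-2.099, -2.334, 0.0]
ft_force: [0.2, 1.4, -0.1]
grip_width: 0.697
grip_force: 0.0
```

```bash
python3 p.py .577 -.291 .097 6.2
python3 - <<'E'
from h import *
im=snap('wrist','w7'); g=im.mean(2)
print(proj('w7',[(.577,-.291,.135),(.583,-.349,.135),(.571,-.233,.135)]).round())
for r in range(100,330,16): print(r,''.join(chr(48+int(v)//10) for v in cv2.resize(g.astype(np.float32),(128,400),interpolation=cv2.INTER_AREA)[r]))
E
```

```text
t 10.85 p [ 0.5766 -0.2932  0.205 ] ydir 6.1 F [ 0.2  1.4 -0.1] w 0.697 q [-0.65  0.24  1.57  0.    1.33 -0.75]
[0.577, -0.291, 0.097, 6.2] d [0.013 0.006 0.72 ] w [-0.001 -0.001 -0.001] rows 1.728984146581156 0.017454236869071944
[[321. 205.]
 [321. 268.]
 [321. 133.]]
100 AA@@@AAAAA@@@AAAABBBBBBBBBBBBBBA@AA;:;;=;::::9::99:999:::;==>>>==<====?BBBBBCCCBBBBBBBBBB@81466556655?BAAABBAAAA@AAAA@@AAA@@@AAA
116 AAAA@@AAAAA@@AAAABBBBBBBBBBBBBBBBBBB@;;;:;;::99:99:999::73888:;;456BBC=:4:BCCCCBBBBBBBBBB@51566555657BAABBBAAAAAAAAAAAAAAAAAAAAA
132 AAAAA@AAAAA@@AAAAABBB@?BBBB>===>BBBCCCBA:;;::9::9::999::83798887455CCB;:3<BCCCCBBBBBBBBBC>4155655565:ABBBBAAAAABBAAAAAAAAAAAAAA@
148 AAAAAAABAAAA@@AAAABBBB@;7337222223<BCCCCCBCAA@=@AAA@@AA?:4?=;BC@466@@?;93>CCCCBBBBCBBBBCB=2123457889::ABBABAABBBAAAABAAAAAAAAA=6
164 AAAAAAAABAAAA@A?:31111138658994222228CCCCBBBBA@@@AA@@ABB>7>>;=@>334@@=864>CCCCBBBCCBBBCCA<2125<==<;<;=BBABABBBBAAABBAAAAAAAAA:66
180 AAAAAAAAA53212442222225::::8669:8222224ACCBBBBBA@AAAAAA@<8<;8>@>334@@=865?BCCBBBCCBBBCCBB;1227<==<;<;@BABBBBBBAAABBBAAAABAA@7677
196 AAAAAAAA;542;AAA8222222228:
[... 465 characters left out ...]
BBBBBAABBBBBBAABBBBAAABBA=777777777
260 ABBAAAAAAAABABBAABA97539BBB92222222366632226>BA:7420<BCBBBCCCBBA56;CBCBCCCB=0246:BCBCCCCBCBBBBBBBAABBBBBBAABBBAAABBBA97777777777
276 ABAAAAAAAAABBABAAABBAB9752;BBA722222114BBBBB913540008BCBBCCCCBBA56<BCBCCCCB900044319CBCBCBBBBBBBAABBBBBBAABBBAAABBB@777777777777
292 AAAAAAAAAAAAAABBAABBAABBA8752>BA<7118==?>>3001781000>BBBBB?>>=<=>==;743322220001771013>BBBBBBBBAABBBBBBAABBBAAAABA=7777777777777
308 AAAAAAAAAAAAAAABAAABAABBBBBA50010003210000000000100?AB>422222222222222222222200100000000001790000009BBAABAAAAAAAA977777777777777
324 AAAAAAAAAAAA@AAABAAAAAAB?2000000000000011000000000?BBB:222222224677777777777640001000000000000000010002?AAAAAAA@7777777777777766
```

Run:
```python
from h import *
g=cv2.imread('pics/w7.png').mean(2)
for r in range(96,304,12): print(r,''.join(chr(48+int(v)//10) for v in g[r,300:352]))
```

```text
96 ==>>>>>>>>>>>??AAAAAAABBBBBBBBBBBBBBBBBBBBBBBBBBBBBB
108 <====<<<<<<==<<<<<;:;<=>????>>=;:;<<<<<<<<<<<<<<<<<<
120 888888889:;;;;;<<<;953444545555446<BCCCCCCCCCCCCCB><
132 98888888888888888875333445555555449ACCCCCCCCCCCCB>;;
144 ;;;;;<?ABBCCAA@@@@?:544556666666558>AABBBBBBBCBCCB>;
156 ;;;;;=@ABCCCCBB@@@?:423333333332238>@@@@@@@@@@@?=:88
168 988888:>@?@@@@?@@@?:522333333333238>@@@@@@@@@@@@>:88
180 88888:>@@@@@@@?@@@?:52233333333324:?@@@@@@@@@@@?:888
192 888888:>?@@@@??@@@?:54454433333225<?@@@@@@@@@@?<9888
204 8888888:>?@@@???@@?:54455666665558>@@@@@@@@@@@>:8888
216 ?<987788888899:=?@?:54556666665559>@@@@@@ABBBBA@<;;;
228 88888878888888788875444556666655469:::;:::::::::::;;
240 4444444444444444444334455666665543444444444444444444
252 <<<<<<<<<<<<<<:;;<;74455566666556:=>>>>>>=>>>=======
264 CCCCCCBBBBBBBBBBBBA<6445566666559@BCCBBBBCCCCCCCBBBB
276 CCCCCBBBBBBBBBBBBBA<544555665557=ABBBBBBBCCCBBCBBBBB
288 CCCBBBBAAA@?>=>>====>>>>>>==============>=>===<<====
300 4433334433323222222222222222222222222222222222222222
```

```bash
python3 - <<'E'
from h import *
a,b=plane('w7',(326.5,114),.12),plane('w7',(326.5,283),.12);print(a,b,np.linalg.norm(a-b),(a+b)/2)
print(plane('w7',(326.5,200),.135))
E
python3 p.py .582 -.291 .097 6.2
```

```text
[ 0.57365541 -0.21867827  0.12      ] [ 0.59119215 -0.37311413  0.12      ] 0.1554283500032429 [ 0.58242378 -0.2958962   0.12      ]
[ 0.58097321 -0.28585837  0.135     ]
t 10.9 p [ 0.5765 -0.2929  0.2056] ydir 6.1 F [-1.   0.5  0.6] w 0.702 q [-0.65  0.24  1.57  0.    1.33 -0.75]
[0.582, -0.291, 0.097, 6.2] d [0.008 0.038 0.724] w [-0.001 -0.001 -0.001] rows 1.7398495528871056 0.013074962914126466
```

Request:
{"api": "servo_tool", "payload": {"increments": [{"wx": 0, "wy": 0, "wz": 0, "dx": 0.01, "dy": 0.036, "dz": 0.3, "hand": 0.4}, {"wx": 0, "wy": 0, "wz": 0, "dx": 0.01, "dy": 0.036, "dz": 0.6, "hand": 0.4}, {"wx": 0, "wy": 0, "wz": 0, "dx": 0.01, "dy": 0.036, "dz": 0.73, "hand": 0.4}, {"wx": 0, "wy": 0, "wz": 0, "dx": 0.01, "dy": 0.036, "dz": 0.73, "hand": -0.3}, {"wx": 0, "wy": 0, "wz": 0, "dx": 0.01, "dy": 0.036, "dz": 0.73, "hand": -1}], "squeeze": 60}}

```text
time_s: 11.52
eef_pos: [0.5824, -0.2897, 0.1004]
orientation: [2.095, 2.335, 0.001]
ft_force: [-0.0, 0.2, 0.6]
grip_width: 0.284
grip_force: 0.0
```

Request:
{"api": "servo_tool", "payload": {"increments": [{"wx": 0, "wy": 0, "wz": 0, "dx": 0, "dy": 0, "dz": 0, "hand": -1}, {"wx": 0, "wy": 0, "wz": 0, "dx": 0, "dy": 0, "dz": 0, "hand": -1}, {"wx": 0, "wy": 0, "wz": 0, "dx": 0, "dy": 0, "dz": 0, "hand": -1}]}}

```text
time_s: 11.9
eef_pos: [0.5819, -0.2899, 0.1004]
orientation: [2.097, 2.336, -0.0]
ft_force: [-3.9, 1.3, 6.2]
grip_width: 0.117
grip_force: 58.5
```

Request:
{"api": "servo_tool", "payload": {"increments": [{"wx": 0, "wy": 0, "wz": 0, "dx": 0, "dy": 0, "dz": -0.1, "hand": -1}, {"wx": 0, "wy": 0, "wz": 0, "dx": 0, "dy": 0, "dz": -0.3, "hand": -1}, {"wx": 0, "wy": 0, "wz": 0, "dx": 0, "dy": 0, "dz": -0.55, "hand": -1}, {"wx": 0, "wy": 0, "wz": 0, "dx": 0, "dy": 0, "dz": -0.8, "hand": -1}, {"wx": 0, "wy": 0, "wz": 0, "dx": 0, "dy": 0, "dz": -0.9, "hand": -1}]}}

```text
time_s: 12.52
eef_pos: [0.582, -0.2894, 0.2356]
orientation: [2.095, 2.335, 0.001]
ft_force: [0.4, 0.2, -6.5]
grip_width: 0.116
grip_force: 58.8
```

```bash
python3 p.py .57 -.16 .24 0 .55 -.05 .24 -6.5 .5363 .0285 .24 -6.5 .5363 .0285 .168 -6.5
python3 - <<'E'
from h import *
im=snap('side','s7');s=manip.get_state();print(s['ft_force'],s['moment'],s['grip_width'])
g=im.mean(2); p=np.array(s['eef_pos']); p[2]+=.036; print(proj('s7',[p,p-[0,0,.135]]))
E
```

```text
t 12.53 p [ 0.582  -0.2894  0.2356] ydir 6.2 F [ 0.4  0.2 -6.5] w 0.116 q [-0.64  0.22  1.54  0.    1.38 -0.74]
[0.57, -0.16, 0.24, 0.0] d [ 0.866  0.014 -0.032] w [0.002 0.002 0.072] rows 2.0807163845139356 0.5793722429303714
[0.55, -0.05, 0.24, -6.5] d [ 0.733 -0.133  0.   ] w [0.    0.    0.076] rows 1.7888543819998317 0.6074766355140188
[0.5363, 0.0285, 0.24, -6.5] d [ 0.51 -0.15  0.  ] w [0. 0. 0.] rows 1.27498417245078 0.0
[0.5363, 0.0285, 0.168, -6.5] d [0.   0.   0.48] w [0. 0. 0.] rows 1.1519999999999997 0.0
[ 0.6947937  -0.14398689 -3.99119793] [ 0.09331882 -0.0812927  -0.01328118] 0.11519259158152596
[[344.09473574 191.66181638]
 [340.53369268 246.11407209]]
```

Request:
{"api": "servo_tool", "payload": {"increments": [{"wx": 0, "wy": 0, "wz": 0.01, "dx": 0.12, "dy": 0, "dz": -0.03, "hand": -1}, {"wx": 0, "wy": 0, "wz": 0.03, "dx": 0.35, "dy": 0, "dz": -0.03, "hand": -1}, {"wx": 0, "wy": 0, "wz": 0.045, "dx": 0.58, "dy": 0, "dz": -0.03, "hand": -1}, {"wx": 0, "wy": 0, "wz": 0.06, "dx": 0.77, "dy": 0.01, "dz": -0.03, "hand": -1}, {"wx": 0, "wy": 0, "wz": 0.072, "dx": 0.866, "dy": 0.014, "dz": -0.03, "hand": -1}]}}

```text
time_s: 13.2
eef_pos: [0.5676, -0.1561, 0.2345]
orientation: [-2.217, -2.218, 0.001]
ft_force: [0.7, -1.5, -4.7]
grip_width: 0.117
grip_force: 58.8
```

Request:
{"api": "servo_tool", "payload": {"increments": [{"wx": 0, "wy": 0, "wz": 0.01, "dx": 0.12, "dy": -0.02, "dz": 0, "hand": -1}, {"wx": 0, "wy": 0, "wz": 0.03, "dx": 0.32, "dy": -0.06, "dz": 0, "hand": -1}, {"wx": 0, "wy": 0, "wz": 0.05, "dx": 0.52, "dy": -0.1, "dz": 0, "hand": -1}, {"wx": 0, "wy": 0, "wz": 0.065, "dx": 0.66, "dy": -0.12, "dz": 0, "hand": -1}, {"wx": 0, "wy": 0, "wz": 0.076, "dx": 0.733, "dy": -0.133, "dz": 0, "hand": -1}]}}

```text
time_s: 13.82
eef_pos: [0.5476, -0.0474, 0.2351]
orientation: [-2.341, -2.09, 0.003]
ft_force: [-0.1, -0.9, -6.3]
grip_width: 0.116
grip_force: 58.8
```

```bash
python3 p.py .5363 .0285 .24 -6.5 .5363 .0285 .165 -6.5
```

```text
t 13.82 p [ 0.5476 -0.0474  0.2351] ydir -6.5 F [-0.1 -0.9 -6.3] w 0.116 q [-0.29 -0.01  1.79  0.    1.37 -0.18]
[0.5363, 0.0285, 0.24, -6.5] d [ 0.494 -0.132 -0.031] w [-0.003 -0.001  0.   ] rows 1.2303849344398021 0.022081205999351167
[0.5363, 0.0285, 0.165, -6.5] d [0.  0.  0.5] w [0. 0. 0.] rows 1.1999999999999997 0.0
```

Request:
{"api": "servo_tool", "payload": {"increments": [{"wx": 0, "wy": 0, "wz": 0, "dx": 0.12, "dy": -0.03, "dz": 0, "hand": -1}, {"wx": 0, "wy": 0, "wz": 0, "dx": 0.3, "dy": -0.08, "dz": 0, "hand": -1}, {"wx": 0, "wy": 0, "wz": 0, "dx": 0.44, "dy": -0.12, "dz": 0, "hand": -1}, {"wx": 0, "wy": 0, "wz": 0, "dx": 0.494, "dy": -0.132, "dz": 0, "hand": -1}, {"wx": 0, "wy": 0, "wz": 0, "dx": 0.494, "dy": -0.132, "dz": 0, "hand": -1}]}}

```text
time_s: 14.45
eef_pos: [0.538, 0.0265, 0.2371]
orientation: [2.344, 2.092, -0.0]
ft_force: [-0.8, -0.6, -5.8]
grip_width: 0.11
grip_force: 58.8
```

Request:
{"api": "servo_tool", "payload": {"increments": [{"wx": 0, "wy": 0, "wz": 0, "dx": 0, "dy": 0, "dz": 0.1, "hand": -1}, {"wx": 0, "wy": 0, "wz": 0, "dx": 0, "dy": 0, "dz": 0.25, "hand": -1}, {"wx": 0, "wy": 0, "wz": 0, "dx": 0, "dy": 0, "dz": 0.38, "hand": -1}, {"wx": 0, "wy": 0, "wz": 0, "dx": 0, "dy": 0, "dz": 0.44, "hand": -1}, {"wx": 0, "wy": 0, "wz": 0, "dx": 0, "dy": 0, "dz": 0.45, "hand": -1}]}}

```text
time_s: 15.08
eef_pos: [0.5377, 0.026, 0.1689]
orientation: [-2.344, -2.09, 0.001]
ft_force: [0.5, -0.0, -6.1]
grip_width: 0.11
grip_force: 58.8
```

Request:
{"api": "servo_tool", "payload": {"increments": [{"wx": 0, "wy": 0, "wz": 0, "dx": 0, "dy": 0, "dz": 0.015, "hand": -1}, {"wx": 0, "wy": 0, "wz": 0, "dx": 0, "dy": 0, "dz": 0.015, "hand": -1}]}}

```text
time_s: 15.32
eef_pos: [0.5385, 0.0262, 0.1681]
orientation: [2.344, 2.091, 0.001]
ft_force: [-0.0, 0.5, -6.4]
grip_width: 0.115
grip_force: 58.8
```

Request:
{"api": "servo_tool", "payload": {"increments": [{"wx": 0, "wy": 0, "wz": 0, "dx": 0.015, "dy": -0.01, "dz": 0.02, "hand": -1}, {"wx": 0, "wy": 0, "wz": 0, "dx": 0.015, "dy": -0.01, "dz": 0.03, "hand": -1}, {"wx": 0, "wy": 0, "wz": 0, "dx": 0.015, "dy": -0.01, "dz": 0.03, "hand": -1}]}}

```text
time_s: 15.7
eef_pos: [0.5367, 0.0287, 0.1628]
orientation: [-2.344, -2.091, 0.0]
ft_force: [-0.0, 1.2, -6.9]
grip_width: 0.114
grip_force: 58.8
```

Request:
{"api": "servo_tool", "payload": {"increments": [{"wx": 0, "wy": 0, "wz": 0, "dx": 0, "dy": 0, "dz": 0.015, "hand": -1}, {"wx": 0, "wy": 0, "wz": 0, "dx": 0, "dy": 0, "dz": 0.015, "hand": -1}]}}

```text
time_s: 15.95
eef_pos: [0.537, 0.0287, 0.161]
orientation: [2.344, 2.091, 0.001]
ft_force: [-0.5, 0.2, -3.3]
grip_width: 0.117
grip_force: 59.1
```

Contact is starting. One more small step, then release and check from the top camera.

Request:
{"api": "servo_tool", "payload": {"increments": [{"wx": 0, "wy": 0, "wz": 0, "dx": 0, "dy": 0, "dz": 0.008, "hand": -1}, {"wx": 0, "wy": 0, "wz": 0, "dx": 0, "dy": 0, "dz": 0.008, "hand": -1}]}}

```text
time_s: 16.2
eef_pos: [0.5374, 0.0291, 0.1608]
orientation: [2.344, 2.091, 0.002]
ft_force: [-2.9, 4.0, 3.5]
grip_width: 0.112
grip_force: 59.8
```

Request:
{"api": "servo_tool", "payload": {"increments": [{"wx": 0, "wy": 0, "wz": 0, "dx": 0, "dy": 0, "dz": 0, "hand": 0}, {"wx": 0, "wy": 0, "wz": 0, "dx": 0, "dy": 0, "dz": 0, "hand": 0}, {"wx": 0, "wy": 0, "wz": 0, "dx": 0, "dy": 0, "dz": 0, "hand": 0}]}}

```text
time_s: 16.58
eef_pos: [0.5371, 0.0283, 0.1597]
orientation: [2.344, 2.091, 0.0]
ft_force: [0.5, -0.9, -0.5]
grip_width: 0.495
grip_force: 0.0
```

Request:
{"api": "servo_tool", "payload": {"increments": [{"wx": 0, "wy": 0, "wz": 0, "dx": 0, "dy": 0, "dz": -0.1, "hand": 0}, {"wx": 0, "wy": 0, "wz": 0, "dx": 0, "dy": 0, "dz": -0.4, "hand": 0}, {"wx": 0, "wy": 0, "wz": 0, "dx": 0, "dy": 0, "dz": -0.6, "hand": 0}, {"wx": 0, "wy": 0, "wz": 0, "dx": 0, "dy": 0, "dz": -0.6, "hand": 0}]}}

```text
time_s: 17.08
eef_pos: [0.5388, 0.0283, 0.2538]
orientation: [2.34, 2.087, 0.007]
ft_force: [0.9, -0.5, -0.9]
grip_width: 0.501
grip_force: 0.0
```

```bash
python3 p.py .6785 .007 .25 -6.5
python3 - <<'E'
from h import *
im=snap('wrist','w8'); g=im.mean(2)
print(proj('w8',[(.536,.0247,.195),(.536-.0066,.0247-.0576,.195),(.536+.0066,.0247+.0576,.195)]).round())
for r in range(60,330,18): print(r,''.join(chr(48+int(v)//10) for v in cv2.resize(g.astype(np.float32),(160,400),interpolation=cv2.INTER_AREA)[r]))
E
```

```text
t 17.07 p [0.5388 0.0283 0.2538] ydir -6.5 F [ 0.9 -0.5 -0.9] w 0.501 q [-0.16 -0.06  1.8  -0.    1.39 -0.04]
[0.6785, 0.007, 0.25, -6.5] d [-0.035  0.941  0.033] w [ 0.005  0.    -0.   ] rows 2.2614564030621365 0.04075384584930219
[[317. 217.]
 [317. 280.]
 [317. 143.]]
60 ::::::::::::9::9:;;;:::;;;:;;;:;;::;:::;;<<<<<<<;<;<<;;;;<<;<<@@@@@@@@@@=81112221114@@@@@@@@@@@@@@@@@@@@@@@@@@@@@@@@@@@@@@@@@@@@?????????????>>:>>>>>>>>>????>75
78 ;;::::;;;:::;:::::;;;;::;;;;:;;::;::>@?@@@@@@?<877777777777788<=<<<<<<<<<<<<<<<<<<<<<<<<<<;<<;<==@@@@@@@@@@@@@@@@@@@@@@@@@?@@@@@????@@@@????>??;>>>>>>>??????855
96 ;:;::;;:;;;::;;::;:;<<;;;;;;;:;;;:;::?@@@@@@A@=<77777877777878;=777447723453675477447735763677<=>@@@@@@@@@@@A@@@@A@@@@@@@@@?@@@@@???@@@@@??????;>?>>>???????9555
114 :;;;;::;;;;;;;;;;:;;:;<<;;;;;;;;;;;;;<@@@@@@AA>=:7777787777788885449:<<<<88876449====<<<<:<777=<@@@@@@@@@@@@@@@@AAA@AA@@@@@@@@@@@??@@@@@??????@;>?>>>??????;5555
132 ????@???@@@@@@@@@@@@@??@@@>?@<;;;;;;;;::;;;;;<==<;>>??????7788886445627:::::;4445AAAA;::46;778=<<;;<;;?@@@@@@@A@AAA@AA@@@@@?@@@@@??@@@@@?????@@<>?????@@@?<55555
150 >>
[... 943 characters left out ...]
@@@@@@?@@@@@??@@????@@??@@@@@<6666666666
258 79999994;@@@@??@@@@?@@@@@@@@@@@@@@@@@@@@@@@A@@AA@AA@@=========<4144302;<<<;::5555::;;;;<;72034425?AAAA@@@@@@AA@AA@@AA@@@@@@@@?@@@@@@?@@???@@@??@@@@?>66666666666
276 88897;?????@@@@?@@@@@?@@@@@@@@@@@@@@@@@@@@@@@@@@AA@A@AAAAAAA7003441002@A@@@@@8457AA@AAA@@@2001443006AA@@@@@@AA?=<:731116@@@@?@@@@@@?@@????@@???@@@?>766666666666
294 ?>>???>??????@@@@?@@@@@?@@@@@@@@@@@@@@@@?@@@@@?;:>@@@@@A8001000012100;@@@@@@@@@A@AA@AAAA@@<0012100101007@@@@@@>7145545555=@@@@@@@@@@@@???@@@??@@@??7666666666666
312 ???>>??>?>?????@@?????@@@?@@@@@@@@@?@@@;1000000000000000000000000010<A@@@@@@@@@@@@A@@AAA@@@<010000000000000000000000000035?@@@@?@?@@@???@@????@???96666666666666
```

The handle is at column 316 against a predicted 317, so the caddy stands where intended, and the gate grip is at the +y end. Now the cap.

Request:
{"api": "servo_tool", "payload": {"increments": [{"wx": 0, "wy": 0, "wz": 0, "dx": -0.03, "dy": 0.94, "dz": 0.033, "hand": -1}, {"wx": 0, "wy": 0, "wz": 0, "dx": -0.03, "dy": 0.94, "dz": 0.033, "hand": -1}, {"wx": 0, "wy": 0, "wz": 0, "dx": -0.03, "dy": 0.94, "dz": 0.033, "hand": -1}, {"wx": 0, "wy": 0, "wz": 0, "dx": -0.03, "dy": 0.94, "dz": 0.033, "hand": -1}]}}

```text
time_s: 17.62
eef_pos: [0.6761, 0.0079, 0.242]
orientation: [-2.342, -2.089, 0.004]
ft_force: [-0.7, 0.5, 0.0]
grip_width: -0.001
grip_force: 0.0
```

```bash
python3 p.py .6785 .007 .188 -6.5
python3 - <<'E'
from h import *
im=snap('wrist','w9'); g=im.mean(2); sat=im.max(2).astype(int)-im.min(2)
print(proj('w9',[(.6785,.007,.203),(.6785,.024,.203)]).round())
for r in range(170,290,8): print(r,''.join(chr(48+int(v)//10) for v in g[r,250:390:2]))
E
```

```text
t 17.62 p [0.6761 0.0079 0.242 ] ydir -6.5 F [-0.7  0.5  0. ] w -0.001 q [-0.16  0.28  1.45 -0.    1.41 -0.04]
[0.6785, 0.007, 0.188, -6.5] d [-0.004  0.018  0.36 ] w [-0.003 -0.    -0.001] rows 0.8648295208232752 0.021692810417967598
[[324. 222.]
 [321. 200.]]
170 66667;=>;4338AA@>===8457667899:::::::;::::9:<:987:766666777:BBBBBBBBBB
178 66667;>><5335@B@@@A@:678:::::;;;;;;;:::::::<AAABA>:8:766777?BBBBBBBBBB
186 66666:<><6334@BA@@@97:::;;;;;;;;;<<<<<<<;;;;<BBBBBB@=986669ABBBBBBBBBB
194 666669<==8334=BBAA<8::::::;<<956666666665657ADCBBBBBB?;AAABBBBBBBBBBBB
202 566667<==:433;BBBA=;??:::;:669;;;;;;;;;;;;;:75:CBBBBB@=BBBBBBBBBBBBBBB
210 566667;==;4338B?;;;;;;;;;:8;;;;;;;;;;;;;;;<>?>A>BBBB@>BBBBBBBBBBBBBBBB
218 366666<>><6336@@A@@@@@>??<;;<>CDDDDDDDDDDDDDDDDB@B@@ABBBBBBBBBBBBBBBBB
226 2566669<<;7334?BBBBAABBBBAACCDDDDDDDDDDDDDDDDDB@AABBBBBBBBBBBBBBBBBBBB
234 2566667;<;9334>BBBBAAABBBBBBBBCCCCDDDDDDDDCBAABBBBBBBBBBBBBBBBBBBBBBBB
242 2477777=>>;433;BBBBBAABBBBBBBBBBBBBBBBBBBBBAAAABBBBBBBBBBBBBBBBBBBBBBB
250 2377777;>><633=ABBBBBAABBBBB>5444300144447AAAAABBBBBBBBBBBBBBBBBBBBBBB
258 77777779>>=74?BBBBBBBA91000044444300144444200004?BBBBBBBBBBBBBBBBBBBBB
266 =>=>>>>=>>=:@BBBBBBB@30111124444420014444431111119BBBBBBBBBBBBBBBBBBBB
274 BBBBBBBBAAAABBBBBBBA601000124444420014444441001101=BBBBBBBBBBAA??>=<;;
282 BBBBBBBBBAABBBBBBBB90000001345666311156665410001002?BA><63211111111111
```

Request:
{"api": "servo_tool", "payload": {"increments": [{"wx": 0, "wy": 0, "wz": 0, "dx": 0.016, "dy": 0.014, "dz": 0.2, "hand": -1}, {"wx": 0, "wy": 0, "wz": 0, "dx": 0.016, "dy": 0.014, "dz": 0.36, "hand": -1}, {"wx": 0, "wy": 0, "wz": 0, "dx": 0.016, "dy": 0.014, "dz": 0.36, "hand": -1}]}}

```text
time_s: 18.05
eef_pos: [0.6761, 0.0108, 0.1881]
orientation: [-2.341, -2.089, 0.005]
ft_force: [-0.4, 0.4, 0.6]
grip_width: -0.001
grip_force: 0.0
```

Request:
{"api": "servo_tool", "payload": {"increments": [{"wx": 0, "wy": 0, "wz": 0, "dx": 0, "dy": 0, "dz": 0.03, "hand": -1}, {"wx": 0, "wy": 0, "wz": 0, "dx": 0, "dy": 0, "dz": 0.045, "hand": -1}, {"wx": 0, "wy": 0, "wz": 0, "dx": 0, "dy": 0, "dz": 0.045, "hand": -1}]}}

```text
time_s: 18.42
eef_pos: [0.6789, 0.0102, 0.1845]
orientation: [2.344, 2.091, 0.001]
ft_force: [1.0, 0.7, -0.3]
grip_width: 0.001
grip_force: 0.0
```

Request:
{"api": "servo_tool", "payload": {"increments": [{"wx": 0, "wy": 0, "wz": 0, "dx": 0, "dy": 0, "dz": 0.03, "hand": -1}, {"wx": 0, "wy": 0, "wz": 0, "dx": 0, "dy": 0, "dz": 0.03, "hand": -1}]}}

```text
time_s: 18.68
eef_pos: [0.6792, 0.0102, 0.1797]
orientation: [2.344, 2.091, 0.001]
ft_force: [0.5, 0.6, 2.3]
grip_width: -0.001
grip_force: 1.1
```

Request:
{"api": "servo_tool", "payload": {"increments": [{"wx": 0, "wy": 0, "wz": 0, "dx": 0, "dy": 0, "dz": 0.02, "hand": -1}, {"wx": 0, "wy": 0, "wz": 0, "dx": 0, "dy": 0, "dz": 0.02, "hand": -1}]}}

```text
time_s: 18.92
eef_pos: [0.6792, 0.0102, 0.1768]
orientation: [2.344, 2.091, 0.001]
ft_force: [0.3, -0.2, 3.5]
grip_width: 0.001
grip_force: 1.9
```

Request:
{"api": "servo_tool", "payload": {"increments": [{"wx": 0, "wy": 0, "wz": 0, "dx": 0, "dy": 0, "dz": 0.015, "hand": -1}, {"wx": 0, "wy": 0, "wz": 0, "dx": 0, "dy": 0, "dz": 0.015, "hand": -1}]}}

```text
time_s: 19.18
eef_pos: [0.6793, 0.0102, 0.1752]
orientation: [2.343, 2.091, 0.001]
ft_force: [-0.5, 0.5, 5.6]
grip_width: -0.0
grip_force: 3.3
```

Request:
{"api": "servo_tool", "payload": {"increments": [{"wx": 0, "wy": 0, "wz": 0, "dx": 0, "dy": 0, "dz": 0.01, "hand": -1}, {"wx": 0, "wy": 0, "wz": 0, "dx": 0, "dy": 0, "dz": 0.01, "hand": -1}]}}

```text
time_s: 19.42
eef_pos: [0.6794, 0.0102, 0.1752]
orientation: [2.343, 2.09, 0.002]
ft_force: [-3.2, -0.2, 11.6]
grip_width: 0.003
grip_force: 5.8
```

The cap is right down: stalled at 11.6 N. Release it and go back over the caddy.

Request:
{"api": "servo_tool", "payload": {"increments": [{"wx": 0, "wy": 0, "wz": 0, "dx": 0, "dy": 0, "dz": -0.1, "hand": -1}, {"wx": 0, "wy": 0, "wz": 0, "dx": 0, "dy": 0, "dz": -0.3, "hand": -1}, {"wx": 0, "wy": 0, "wz": 0, "dx": 0, "dy": 0, "dz": -0.52, "hand": -1}, {"wx": 0, "wy": 0, "wz": 0, "dx": 0, "dy": 0, "dz": -0.52, "hand": -1}]}}

```text
time_s: 19.92
eef_pos: [0.6799, 0.0101, 0.2538]
orientation: [2.342, 2.089, 0.005]
ft_force: [0.7, -0.4, 0.6]
grip_width: 0.001
grip_force: 0.0
```

Request:
{"api": "servo_tool", "payload": {"increments": [{"wx": 0, "wy": 0, "wz": 0, "dx": 0.015, "dy": -0.955, "dz": 0, "hand": 0}, {"wx": 0, "wy": 0, "wz": 0, "dx": 0.015, "dy": -0.955, "dz": 0, "hand": 0}, {"wx": 0, "wy": 0, "wz": 0, "dx": 0.015, "dy": -0.955, "dz": 0, "hand": 0}, {"wx": 0, "wy": 0, "wz": 0, "dx": 0.015, "dy": -0.955, "dz": 0, "hand": 0}]}}

```text
time_s: 20.42
eef_pos: [0.535, 0.0292, 0.2491]
orientation: [-2.343, -2.09, 0.002]
ft_force: [-0.2, 0.1, 0.6]
grip_width: 0.496
grip_force: 0.0
```

```bash
python3 p.py .5365 .0285 .157 -6.5
python3 - <<'E'
from h import *
im=snap('wrist','w10'); g=im.mean(2)
print(proj('w10',[(.5363,.0285,.195),(.536-.0066,.0247-.0576,.195),(.536+.0066,.0247+.0576,.195)]).round())
for r in range(100,320,12): print(r,''.join(chr(48+int(v)//10) for v in g[r,280:370]))
# cap check, caddy rest in side/top
snap('side','s10'); snap('top','t10')
b=cv2.imread('pics/side0.png').astype(int);c=cv2.imread('pics/s10.png').astype(int)
print('cap diff',abs(b-c)[140:165,335:360].mean())
E
```

```text
t 20.43 p [0.535  0.0292 0.2491] ydir -6.5 F [-0.2  0.1  0.6] w 0.496 q [-0.16 -0.05  1.81  0.    1.39 -0.04]
[0.5365, 0.0285, 0.157, -6.5] d [-0.003  0.012  0.614] w [-0.002 -0.    -0.   ] rows 1.47398812491339 0.01274498400654397
[[322. 215.]
 [322. 284.]
 [323. 144.]]
100 777777765322223444444444322334667777777533334677777777533334677777777643334677777777743333
112 ;;;;;;;;;;;;;;;;:98787777777777777788876656679<=<;;;;;;;;;;;:;;;;;;;;:;;;:;::;;;;;;:757986
124 44445:=;:::::::::;>????<:;;<<<=@A@9433344444444448?AABAAAAAAAAAAA?<::::::::::95333335:>>;7
136 3222359:::::::::::::::::::::::<@A?8333344444444446<@BBAAAAAAAAAA?<::::::::::974333348<@>87
148 3322346788777777777777777777779==:5445556676766556:>??>>>>>>>>>>97777777789995333335;>>977
160 323235898877777778:=>>>>>>>>>>>>=:5334455565555445:=?>>>>>>>>>>=97777777777754333347:<;777
172 8544448;;::::98879<>>>>>>>>>>>>>><7223455555555436<>??>>>>>>>>>=97777777777643333348<;7677
184 <74444699877777778;=>>>>>>>>>>>>><7222223322222226<>?>>>>>>>??>=9777777777764333348;<96556
196 ;7544459;9887777779<>>>>>>>>>>>>><7222232332222227=>>>>>>>>>>>>=
[... 292 characters left out ...]
7754333349<;6566777
244 :<;74443334443334433333443333333332334455555554433333333333333333333333333333348<=:6667777
256 7;<:64334344344444333333333443334323344555555544333333333333333433333343333333588410000024
268 ;<============<=======<<=========;733445555555447;========================<<===;6200000000
280 ?AAAAAAAAAAAAA@@AAAAAAAAAA@@@@AA@?943445555555449?AAAAAAAAAAAAAAAAAAAAAAAAAA@@@>8200000000
292 AAAAAAAAAAAAAAAA@@@@@AA@AAA@@@@@@@?<63334344447=@AAAAAAAAAA@AAAAAAAAAAAAAAAAA@@@@>82000000
304 AAAAAAA@@@AAAAAAA@@@@@@A@@AAA@@@@@@@@@@AAAAAAAAAAAAAAAAAAAA@@AAAAAAAAAAAAAAAAA@@@@@@=61000
316 AAAA@@A@A@@@@@@@A@@@@@@@@A@@A@A@@@@@@@@@@@AAAAA@AAAAAAAAAA@@@@@AAAAAAAAAAAAAAAA@@@@@@@?;41
cap diff 1.2192
```

The cap is back up (picture difference 1.2) and the handle is aligned. I'll grasp and lift.

Request:
{"api": "servo_tool", "payload": {"increments": [{"wx": 0, "wy": 0, "wz": 0, "dx": 0.008, "dy": 0.01, "dz": 0.25, "hand": 0}, {"wx": 0, "wy": 0, "wz": 0, "dx": 0.008, "dy": 0.01, "dz": 0.5, "hand": 0}, {"wx": 0, "wy": 0, "wz": 0, "dx": 0.008, "dy": 0.01, "dz": 0.61, "hand": 0}, {"wx": 0, "wy": 0, "wz": 0, "dx": 0.008, "dy": 0.01, "dz": 0.61, "hand": 0}, {"wx": 0, "wy": 0, "wz": 0, "dx": 0.008, "dy": 0.01, "dz": 0.61, "hand": -0.5}], "squeeze": 60}}

```text
time_s: 21.2
eef_pos: [0.5396, 0.0296, 0.1607]
orientation: [2.343, 2.09, 0.003]
ft_force: [0.5, -0.3, 0.4]
grip_width: 0.298
grip_force: 0.0
```

Request:
{"api": "servo_tool", "payload": {"increments": [{"wx": 0, "wy": 0, "wz": 0, "dx": 0, "dy": 0, "dz": 0, "hand": -1}, {"wx": 0, "wy": 0, "wz": 0, "dx": 0, "dy": 0, "dz": 0, "hand": -1}, {"wx": 0, "wy": 0, "wz": 0, "dx": 0, "dy": 0, "dz": 0, "hand": -1}, {"wx": 0, "wy": 0, "wz": 0, "dx": 0, "dy": 0, "dz": 0, "hand": -1}]}}

```text
time_s: 21.7
eef_pos: [0.539, 0.0297, 0.161]
orientation: [2.343, 2.09, 0.002]
ft_force: [-3.4, -0.2, 5.6]
grip_width: 0.107
grip_force: 58.6
```

Request:
{"api": "servo_tool", "payload": {"increments": [{"wx": 0, "wy": 0, "wz": 0, "dx": 0, "dy": 0, "dz": -0.1, "hand": -1}, {"wx": 0, "wy": 0, "wz": 0, "dx": 0, "dy": 0, "dz": -0.3, "hand": -1}, {"wx": 0, "wy": 0, "wz": 0, "dx": 0, "dy": 0, "dz": -0.55, "hand": -1}, {"wx": 0, "wy": 0, "wz": 0, "dx": 0, "dy": 0, "dz": -0.7, "hand": -1}, {"wx": 0, "wy": 0, "wz": 0, "dx": 0, "dy": 0, "dz": -0.75, "hand": -1}]}}

```text
time_s: 22.32
eef_pos: [0.5387, 0.0298, 0.2731]
orientation: [2.343, 2.09, 0.003]
ft_force: [0.4, -0.4, -6.5]
grip_width: 0.112
grip_force: 59.0
```

```bash
python3 p.py .45 .03 .27 0 .36 .10 .27 8 .33 .21 .25 16 .373 .270 .21 16
```

```text
t 22.32 p [0.5387 0.0298 0.2731] ydir -6.5 F [ 0.4 -0.4 -6.5] w 0.112 q [-0.16 -0.07  1.77  0.    1.43 -0.04]
[0.45, 0.03, 0.27, 0.0] d [-0.066 -0.588  0.019] w [ 0.002  0.    -0.076] rows 1.4207195883950186 0.6104191447673307
[0.36, 0.1, 0.27, 8.0] d [ 0.467 -0.6    0.   ] w [ 0.     0.    -0.093] rows 1.8242806801586213 0.747663551401869
[0.33, 0.21, 0.25, 16.0] d [ 0.754 -0.096  0.133] w [ 0.     0.    -0.093] rows 1.8521339044464358 0.7476635514018692
[0.373, 0.27, 0.21, 16.0] d [0.305 0.386 0.267] w [0. 0. 0.] rows 1.3433331679073517 0.0
```

Request:
{"api": "servo_tool", "payload": {"increments": [{"wx": 0, "wy": 0, "wz": -0.01, "dx": -0.01, "dy": -0.1, "dz": 0.01, "hand": -1}, {"wx": 0, "wy": 0, "wz": -0.03, "dx": -0.03, "dy": -0.28, "dz": 0.02, "hand": -1}, {"wx": 0, "wy": 0, "wz": -0.05, "dx": -0.05, "dy": -0.45, "dz": 0.02, "hand": -1}, {"wx": 0, "wy": 0, "wz": -0.07, "dx": -0.06, "dy": -0.55, "dz": 0.02, "hand": -1}, {"wx": 0, "wy": 0, "wz": -0.076, "dx": -0.066, "dy": -0.588, "dz": 0.02, "hand": -1}]}}

```text
time_s: 22.95
eef_pos: [0.4475, 0.0303, 0.2667]
orientation: [-2.219, -2.22, 0.003]
ft_force: [1.0, -0.5, -5.5]
grip_width: 0.115
grip_force: 59.0
```

Request:
{"api": "servo_tool", "payload": {"increments": [{"wx": 0, "wy": 0, "wz": -0.02, "dx": 0.07, "dy": -0.1, "dz": 0, "hand": -1}, {"wx": 0, "wy": 0, "wz": -0.04, "dx": 0.2, "dy": -0.26, "dz": 0.02, "hand": -1}, {"wx": 0, "wy": 0, "wz": -0.06, "dx": 0.33, "dy": -0.42, "dz": 0.04, "hand": -1}, {"wx": 0, "wy": 0, "wz": -0.08, "dx": 0.43, "dy": -0.53, "dz": 0.06, "hand": -1}, {"wx": 0, "wy": 0, "wz": -0.093, "dx": 0.467, "dy": -0.567, "dz": 0.067, "hand": -1}]}}

```text
time_s: 23.58
eef_pos: [0.3634, 0.1006, 0.2575]
orientation: [-2.058, -2.372, 0.001]
ft_force: [0.2, 0.4, -5.6]
grip_width: 0.115
grip_force: 59.0
```

```bash
python3 p.py .362 .20 .25 16  .369 .2705 .216 16 ; ls pics/*.npz | head -30
```

```text
t 23.57 p [0.3634 0.1006 0.2575] ydir 8.1 F [ 0.2  0.4 -5.6] w 0.115 q [-0.03 -0.5   2.15  0.    1.5  -0.17]
[0.362, 0.2, 0.25, 16.0] d [0.657 0.084 0.05 ] w [-0.001 -0.    -0.092] rows 1.5946537029539378 0.738665010099708
[0.369, 0.2705, 0.216, 16.0] d [0.439 0.174 0.227] w [0. 0. 0.] rows 1.2573241427730562 0.0
pics/s10.npz
pics/s4.npz
pics/s5.npz
pics/s6.npz
pics/s7.npz
pics/side0.npz
pics/t10.npz
pics/top0.npz
pics/w1.npz
pics/w10.npz
pics/w2.npz
pics/w3.npz
pics/w4.npz
pics/w5.npz
pics/w6.npz
pics/w7.npz
pics/w8.npz
pics/w9.npz
pics/wrist0.npz
```

Request:
{"api": "servo_tool", "payload": {"increments": [{"wx": 0, "wy": 0, "wz": -0.02, "dx": 0.1, "dy": 0.01, "dz": 0, "hand": -1}, {"wx": 0, "wy": 0, "wz": -0.04, "dx": 0.28, "dy": 0.04, "dz": 0.02, "hand": -1}, {"wx": 0, "wy": 0, "wz": -0.06, "dx": 0.47, "dy": 0.06, "dz": 0.04, "hand": -1}, {"wx": 0, "wy": 0, "wz": -0.08, "dx": 0.6, "dy": 0.075, "dz": 0.05, "hand": -1}, {"wx": 0, "wy": 0, "wz": -0.092, "dx": 0.657, "dy": 0.084, "dz": 0.05, "hand": -1}]}}

```text
time_s: 24.2
eef_pos: [0.3633, 0.1999, 0.2505]
orientation: [-1.89, -2.508, 0.001]
ft_force: [0.1, -0.2, -6.6]
grip_width: 0.115
grip_force: 59.0
```

Request:
{"api": "servo_tool", "payload": {"increments": [{"wx": 0, "wy": 0, "wz": 0, "dx": 0.08, "dy": 0.03, "dz": 0.04, "hand": -1}, {"wx": 0, "wy": 0, "wz": 0, "dx": 0.22, "dy": 0.09, "dz": 0.11, "hand": -1}, {"wx": 0, "wy": 0, "wz": 0, "dx": 0.36, "dy": 0.14, "dz": 0.18, "hand": -1}, {"wx": 0, "wy": 0, "wz": 0, "dx": 0.439, "dy": 0.174, "dz": 0.227, "hand": -1}, {"wx": 0, "wy": 0, "wz": 0, "dx": 0.439, "dy": 0.174, "dz": 0.227, "hand": -1}]}}

```text
time_s: 24.82
eef_pos: [0.37, 0.27, 0.2161]
orientation: [-1.891, -2.507, 0.003]
ft_force: [0.3, -0.4, -5.0]
grip_width: 0.113
grip_force: 59.0
```

```bash
python3 p.py .43 .288 .216 16 .489 .305 .216 16
python3 - <<'E'
from h import *
im=snap('wrist','w11'); g=im.mean(2); snap('side','s11'); snap('top','t11')
c=.961;s=.276;F=np.array([.490+.085*c,.301+.085*s,0])
L=lambda x,y,z:F+[x*c-y*s,x*s+y*c,z]
print('pred tips, bend, root',proj('w11',[L(-.14,-.036,.23),L(-.14,.036,.23),L(-.0,-.036,.205),L(0,.036,.205),L(0,0,.21)]).round())
print('top',proj('t11',[L(-.14,-.036,.23),L(-.14,.036,.23),L(-.0,-.036,.205),L(0,.036,.205)]).round())
for r in range(60,330,15): print(r,''.join(chr(48+int(v)//10) for v in cv2.resize(g.astype(np.float32),(160,400),interpolation=cv2.INTER_AREA)[r]))
E
```

```text
t 24.82 p [0.37   0.27   0.2161] ydir 15.9 F [ 0.3 -0.4 -5. ] w 0.113 q [ 0.38 -0.23  2.02 -0.    1.35  0.1 ]
[0.43, 0.288, 0.216, 16.0] d [0.006 0.417 0.   ] w [-0.001  0.    -0.001] rows 1.001737541171677 0.011881370049322678
[0.489, 0.305, 0.216, 16.0] d [0.001 0.409 0.   ] w [0. 0. 0.] rows 0.9824052117125601 0.0
pred tips, bend, root [[435. 314.]
 [450. 199.]
 [629. 290.]
 [666. 187.]
 [655. 245.]]
top [[192. 236.]
 [168. 244.]
 [182. 189.]
 [159. 196.]]
60 :::::::99::;;;:::;;;;;;::;;;;;;<;;;;;<<====AAAAAA@@@?;:<<<;<<;;;:;<;;;?@AAAAAAAAAAAAAAAAAAAAAAAAAAAAAAAAA@A@AAA@@@@A@@@@@AAA@@@AAAAA@@@@@@@@@@@@@@@?@@@@@@????@@
75 :::::::::::;;;:::;;;;;;::;;;;;<<;;<;;<====<<AAAAA@@A@?;<<;;<<;;;;<<;;;<<<<<=<<<<==?AAAAAAAAAAAAAAAAAAAAAAAAAAA@@@AAA@@@AAAA@@@AAAAAA@@@A@A@@@@@@@@@@@@@@@@?@@@@?
90 :::::;;::::;;;:::;;;;;;::;;;;<<<;;<;<<====<<=AAAA@AA@@><<;<<;;;;<<<;;<<<<<<<<;<<<<<<=ABAAAAAAAAAAAAAAAAAA@AAAA@AAAAA@@AAAAA@ABAAAA@@AAAAAAA@@A@@AAAA@@@@@@@@@??@
105 ::::;;;::::;<;::;;;;;;;::;<;;<<<;<<<<====<<<<<<;;;<;;;<<;<=<;;;<<<;;<<<<<<<<;<<<<<<<>@=<<<<=<;<==<=<<<<;;<<;;;;;;;;;;<<<<@ABBAAAAAAAAAAAAAAA
[... 1630 characters left out ...]
AAAAAAAAAA@@AA@=832323325;==922222222363
270 2222222222223579;;;;;;56AAAAAAAAAAAAAAAAAAAAAAAAAAAAAAAAAAAAAAAA@>734621134421232211443111335=8<<<>><;:60006<AAAAAAAAAAAAAAAAAAA@AAA=:33233224;==;==<<<<<=523522
285 222222232223233579:::::75?@AAAAA@AAAAAAAAAAAAAAAAAAAAAAAAAAAAAAAA>9320000027212222127200000279333333310011122348::::::::9::9999999999999999999999999999999998622
300 222222222222233368:::::87AA@AAAA@@AAAAAAAAAAAAAAAAAAA<1001110011000000000000124555210000000000001100111000133575338@AAAAAAAA@@AAAAA?43239<=====<<<<===>@@9222227
315 222222222223333689::::7=A@@@AAA@@@AAAAAAAAAAAAA91000000000010100000000000000124555310000000000000011110000000000133334?AA@@@AAAA@AAA@AA@@?<<<<=;;==?@@@@@??<<?>>
```

Run:
```python
from h import *
g=cv2.imread('pics/w11.png').mean(2)
for c in range(420,640,20): print(c,''.join(chr(48+int(v)//10) for v in g[170:330:2,c]))
c=.961;s=.276;F=np.array([.490+.085*c,.301+.085*s,0])
L=lambda x,y,z:F+[x*c-y*s,x*s+y*c,z]
print(proj('w11',[L(x,y,.205) for y in(-.036,.036) for x in(-.125,-.085,-.04)]).round())
```

```text
420 4467777777777777777666667:AAAABBBBBBBBBBBBBB@==<91000011011111111000000000100001
440 4577777777764567776666667:ABBBBBBBBBBBBBBBBBBABAAAAAA;11344444556677872000000000
460 444555778899:877777666667:AAAAAAAAAAAAAAAAAAAAAAAAAAA@A?58;=?@?@??43333333353000
480 4444459<>?@?<8766676666669AAAAAAAAAAAAAAAAAAAAAAAAAAAAA?58;=?@?@AAAAAAAAAAAAA@<9
500 2222249<>@@?=522246<BCB;7:AAAAAAAAAAAAAAAAAAAAAAAAAAAAA?58;=???@@@@AAAAAAAAAAAAA
520 2222359<>?@?=5222322224>AAAAAAAAAAAAAAAAAAAA@@@@AAAAAAA?58;=??>@AAAA@@@AAAAAAAAA
540 3322259<>?@?<522222222222223:@AAAAAAAAAAA@?=<<:44322333347;=??>633348;=@A@@@@A@@
560 ?633359<>???<522222222222222222223333333332323333222224647:=>?><===;<<;<<=>@@@@@
580 AAA=359<>??><522222222222222222222222222358<>>====;<==<947;=>?>>=<<<<<==<;;:<=?@
600 AA@A@89<>??><52222222222222222222222222222227<<<;<=<;;=:57:<>?>===?@@@@@@@@@@@@@
620 @@AA@89<>??><422222222222222222222222222222222222222222247:<>>=62227>?????=:7;=>
[[443. 290.]
 [502. 290.]
 [569. 290.]
 [458. 187.]
 [524. 187.]
 [599. 187.]]
```

The prongs are horizontal in the tool frame, at rows 188 and 289 against predicted 187 and 290, so the hook pose is confirmed. Going in.

Request:
{"api": "servo_tool", "payload": {"increments": [{"wx": 0, "wy": 0, "wz": 0, "dx": 0.003, "dy": 0.08, "dz": 0, "hand": -1}, {"wx": 0, "wy": 0, "wz": 0, "dx": 0.006, "dy": 0.2, "dz": 0, "hand": -1}, {"wx": 0, "wy": 0, "wz": 0, "dx": 0.006, "dy": 0.32, "dz": 0, "hand": -1}, {"wx": 0, "wy": 0, "wz": 0, "dx": 0.006, "dy": 0.4, "dz": 0, "hand": -1}, {"wx": 0, "wy": 0, "wz": 0, "dx": 0.006, "dy": 0.417, "dz": 0, "hand": -1}]}}

```text
time_s: 25.6
eef_pos: [0.4311, 0.2878, 0.2171]
orientation: [1.894, 2.507, 0.0]
ft_force: [-0.4, 1.0, -5.6]
grip_width: 0.115
grip_force: 59.0
```

Request:
{"api": "servo_tool", "payload": {"increments": [{"wx": 0, "wy": 0, "wz": 0, "dx": 0, "dy": 0.08, "dz": 0, "hand": -1}, {"wx": 0, "wy": 0, "wz": 0, "dx": 0, "dy": 0.2, "dz": 0, "hand": -1}, {"wx": 0, "wy": 0, "wz": 0, "dx": 0, "dy": 0.32, "dz": 0, "hand": -1}, {"wx": 0, "wy": 0, "wz": 0, "dx": 0, "dy": 0.4, "dz": 0, "hand": -1}, {"wx": 0, "wy": 0, "wz": 0, "dx": 0, "dy": 0.405, "dz": 0, "hand": -1}]}}

```text
time_s: 26.22
eef_pos: [0.4892, 0.3046, 0.2169]
orientation: [-1.893, -2.507, 0.0]
ft_force: [-0.7, -0.5, -5.9]
grip_width: 0.118
grip_force: 59.0
```

```bash
python3 p.py .489 .305 .183 16
```

```text
t 26.23 p [0.4892 0.3046 0.2169] ydir 15.9 F [-0.7 -0.5 -5.9] w 0.118 q [ 0.36  0.07  1.74 -0.    1.33  0.08]
[0.489, 0.305, 0.183, 16.0] d [ 0.003 -0.     0.226] w [-0.     0.    -0.001] rows 0.5426973337229762 0.010199279916726128
```

Lower to just above the seat, then step down to contact.

Request:
{"api": "servo_tool", "payload": {"increments": [{"wx": 0, "wy": 0, "wz": 0, "dx": 0, "dy": 0, "dz": 0.07, "hand": -1}, {"wx": 0, "wy": 0, "wz": 0, "dx": 0, "dy": 0, "dz": 0.16, "hand": -1}, {"wx": 0, "wy": 0, "wz": 0, "dx": 0, "dy": 0, "dz": 0.22, "hand": -1}, {"wx": 0, "wy": 0, "wz": 0, "dx": 0, "dy": 0, "dz": 0.225, "hand": -1}]}}

```text
time_s: 26.72
eef_pos: [0.4877, 0.3041, 0.1817]
orientation: [-1.892, -2.506, 0.004]
ft_force: [-0.3, 0.1, -5.7]
grip_width: 0.119
grip_force: 58.9
```

Request:
{"api": "servo_tool", "payload": {"increments": [{"wx": 0, "wy": 0, "wz": 0, "dx": 0, "dy": 0, "dz": 0.02, "hand": -1}, {"wx": 0, "wy": 0, "wz": 0, "dx": 0, "dy": 0, "dz": 0.02, "hand": -1}]}}

```text
time_s: 26.98
eef_pos: [0.4888, 0.3045, 0.1804]
orientation: [1.893, 2.507, 0.0]
ft_force: [-0.3, 0.1, -6.2]
grip_width: 0.116
grip_force: 59.0
```

Request:
{"api": "servo_tool", "payload": {"increments": [{"wx": 0, "wy": 0, "wz": 0, "dx": 0, "dy": 0, "dz": 0.015, "hand": -1}, {"wx": 0, "wy": 0, "wz": 0, "dx": 0, "dy": 0, "dz": 0.015, "hand": -1}]}}

```text
time_s: 27.22
eef_pos: [0.4886, 0.3045, 0.1779]
orientation: [-1.893, -2.507, 0.0]
ft_force: [-0.3, 0.0, -5.4]
grip_width: 0.116
grip_force: 59.0
```

Request:
{"api": "servo_tool", "payload": {"increments": [{"wx": 0, "wy": 0, "wz": 0, "dx": 0, "dy": 0, "dz": 0.01, "hand": -1}, {"wx": 0, "wy": 0, "wz": 0, "dx": 0, "dy": 0, "dz": 0.01, "hand": -1}]}}

```text
time_s: 27.48
eef_pos: [0.4886, 0.3045, 0.1764]
orientation: [-1.893, -2.507, 0.0]
ft_force: [-0.2, 0.2, -5.1]
grip_width: 0.115
grip_force: 59.0
```

Request:
{"api": "servo_tool", "payload": {"increments": [{"wx": 0, "wy": 0, "wz": 0, "dx": 0, "dy": 0, "dz": 0.01, "hand": -1}, {"wx": 0, "wy": 0, "wz": 0, "dx": 0, "dy": 0, "dz": 0.01, "hand": -1}]}}

```text
time_s: 27.72
eef_pos: [0.4889, 0.3046, 0.1759]
orientation: [1.893, 2.507, 0.001]
ft_force: [-2.2, -0.5, 0.3]
grip_width: 0.111
grip_force: 59.7
```

Request:
{"api": "servo_tool", "payload": {"increments": [{"wx": 0, "wy": 0, "wz": 0, "dx": 0, "dy": 0, "dz": 0.007, "hand": -1}, {"wx": 0, "wy": 0, "wz": 0, "dx": 0, "dy": 0, "dz": 0.007, "hand": -1}]}}

```text
time_s: 27.98
eef_pos: [0.4889, 0.3046, 0.1757]
orientation: [1.892, 2.507, 0.001]
ft_force: [-5.9, -2.4, 6.3]
grip_width: 0.109
grip_force: 60.4
```

Seated: the weight is taken at TCP z 0.176, with 0.177 expected. Release gently and withdraw upward.

Request:
{"api": "servo_tool", "payload": {"increments": [{"wx": 0, "wy": 0, "wz": 0, "dx": 0, "dy": 0, "dz": -0.008, "hand": -1}, {"wx": 0, "wy": 0, "wz": 0, "dx": 0, "dy": 0, "dz": -0.008, "hand": -0.75}, {"wx": 0, "wy": 0, "wz": 0, "dx": 0, "dy": 0, "dz": -0.008, "hand": -0.6}, {"wx": 0, "wy": 0, "wz": 0, "dx": 0, "dy": 0, "dz": -0.008, "hand": -0.2}, {"wx": 0, "wy": 0, "wz": 0, "dx": 0, "dy": 0, "dz": -0.008, "hand": 0}]}}

```text
time_s: 28.6
eef_pos: [0.4889, 0.3046, 0.1752]
orientation: [1.893, 2.507, 0.001]
ft_force: [-0.2, -0.2, -0.2]
grip_width: 0.497
grip_force: 0.0
```

Request:
{"api": "servo_tool", "payload": {"increments": [{"wx": 0, "wy": 0, "wz": 0, "dx": 0, "dy": 0, "dz": 0, "hand": 0}, {"wx": 0, "wy": 0, "wz": 0, "dx": 0, "dy": 0, "dz": -0.1, "hand": 0}, {"wx": 0, "wy": 0, "wz": 0, "dx": 0, "dy": 0, "dz": -0.3, "hand": 0}, {"wx": 0, "wy": 0, "wz": 0, "dx": 0, "dy": 0, "dz": -0.6, "hand": 0}, {"wx": 0, "wy": 0, "wz": 0, "dx": 0, "dy": 0, "dz": -0.9, "hand": 0}]}}

```text
time_s: 29.22
eef_pos: [0.4886, 0.3045, 0.3127]
orientation: [1.892, 2.507, 0.002]
ft_force: [1.8, -0.1, -0.1]
grip_width: 0.506
grip_force: 0.0
```

Request:
{"api": "servo_tool", "payload": {"increments": [{"wx": 0, "wy": 0, "wz": 0, "dx": 0, "dy": -0.3, "dz": -0.4, "hand": 0}, {"wx": 0, "wy": 0, "wz": 0, "dx": 0, "dy": -0.6, "dz": -0.5, "hand": 0}, {"wx": 0, "wy": 0, "wz": 0, "dx": 0, "dy": -0.6, "dz": -0.5, "hand": 0}, {"wx": 0, "wy": 0, "wz": 0, "dx": 0, "dy": -0.6, "dz": -0.5, "hand": 0}]}}

```text
time_s: 29.72
eef_pos: [0.4022, 0.2798, 0.3855]
orientation: [1.893, 2.507, 0.001]
ft_force: [-0.7, 0.1, -0.2]
grip_width: 0.498
grip_force: 0.0
```

```bash
python3 p.py .489 .305 .4 16
python3 - <<'E'
from h import *
a=snap('side','s12').mean(2)
import time
c=.961;s=.276;F=np.array([.490+.085*c,.301+.085*s,0])
L=lambda x,y,z:F+[x*c-y*s,x*s+y*c,z]
P=[L(-.085,y,.211) for y in(-.058,0,.058)]+[L(-.085+x,y,z) for x in(-.045,.045) for y in (-.08,.08) for z in(.136,.076)]
print(proj('s12',P).round())
b0=cv2.imread('pics/side0.png').astype(int).mean(2)
d=abs(a-b0)>25
for r in range(80,190,4): print(r,''.join(chr(48+int(v)//10) for v in a[r,215:315]))
b=snap('side','s13').mean(2); print('motion',abs(a-b)[80:200,215:315].max(),abs(a-b)[80:200,215:315].mean())
E
```

```text
t 29.73 p [0.4022 0.2798 0.3855] ydir 15.9 F [-0.7  0.1 -0.2] w 0.498 q [ 0.38 -0.23  1.72 -0.    1.65  0.1 ]
[0.489, 0.305, 0.4, 16.0] d [ 0.003  0.602 -0.096] w [ 0.001 -0.    -0.001] rows 1.4643497399868506 0.010590605780978495
[[264. 113.]
 [257. 106.]
 [249. 100.]
 [255. 142.]
 [256. 160.]
 [235. 122.]
 [236. 139.]
 [282. 136.]
 [283. 153.]
 [261. 117.]
 [261. 133.]]
80 5555555555555555555555555555555555555555555555555566666666666666666666666666666666666666666666666666
84 5555555555555555555555555555555555555555555555555566666666666666666666666666666666666666666666666666
88 5555555555555555555555555555555555555555555555555566666666666666666666666666666666666666666666666666
92 5555555555555555555555555555555555555555555555555566666666666666666666666666666666666666666666666666
96 5555555555555555555555555555555555555555555555555556666666666678999987666666666666666666666666666666
100 7<=>>>><855555555556897555555555544455555555555555677788999::::965689:::9987666777766654444445666678
104 567778765555555555555556765555655567754455789988776666666677777775455556799:99975322222222222222
[... 1552 characters left out ...]
5555555555555459<<=======<<
168 <<<<<<<<<<<==<=<<<<<<<;:87777886432233322322333222333323323234545555555444345778:;;<<<<<==<<<<<===<<
172 <<<<<<<;;<<<<<<;;;;;;;;;;;9766665543223234578764323333333333335653334455556668:::;;;::;;;;;:::;:::;<
176 ;;;;;;;;<<<<<<<<<<<<<<<;::8522222111369999:9::::987666666666666665555555555555555555445655445666799:
180 <<;;;;;;<<<<<<<<<<<<<<;:9:9631111111159::9::::::9865554345654345654345654245654345654345654345666799
184 <<<<<<<<====<<<<<<<<<<;:99:74111211117=>:99::::::865554235655335665335655334555324565324565424565679
188 <<<<<<<<=======<<<<<<<;978<=<<<9548<==>>;99:99:::976555324555434565423556433555533556533456533456567
motion 9.333333333333329 0.901111111111111
```

The caddy hangs at the predicted place and shows no motion, and the gate grip is at its open position. I'll let it settle and do one last check.

Request:
{"api": "servo_tool", "payload": {"increments": [{"wx": 0, "wy": 0, "wz": 0, "dx": 0, "dy": 0, "dz": 0, "hand": 0}, {"wx": 0, "wy": 0, "wz": 0, "dx": 0, "dy": 0, "dz": 0, "hand": 0}, {"wx": 0, "wy": 0, "wz": 0, "dx": 0, "dy": 0, "dz": 0, "hand": 0}, {"wx": 0, "wy": 0, "wz": 0, "dx": 0, "dy": 0, "dz": 0, "hand": 0}]}}

```text
time_s: 30.32
eef_pos: [0.4022, 0.2799, 0.385]
orientation: [-1.893, -2.507, 0.0]
ft_force: [0.2, 0.2, -0.5]
grip_width: 0.498
grip_force: 0.0
```

Run:
```python
from h import *
a=cv2.imread('pics/s12.png').mean(2); b=snap('side','s14').mean(2)
print('motion',abs(a-b)[98:200,225:315].max(),abs(a-b)[98:200,225:315].mean()); print('gate px',proj('s14',[(.4275,.0772,.114),(.4275,.0772,.074)]).round())
print(b[165:205:3,247].round(), manip.get_state()['time_s'])
print(manip.finish_job())
```

```text
motion 8.333333333333334 0.8993464052287582
gate px [[246. 174.]
 [247. 186.]]
[30. 46. 81. 25. 13. 16. 16. 13. 59. 55. 54. 53. 55. 75.] 30.375
the job is handed in; nothing more can be done
None
```

The job is handed in at 30.4 s, with no verdict returned: the gate is open at its stop, the cap was pressed right down and sprang back with the caddy on the grille, and the caddy hangs still across both prongs.

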